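# Size grinding balls over a screen

## Robot

A 6-joint arm with a two-finger parallel gripper is mounted at the origin on the work surface. World frame = base frame: x ahead of the robot, y to its left, z up, the work surface at z = 0. Lengths are in mm, angles in rad, forces in N, time in s.
With the tool pointing down it reaches from about 400 to 925 mm from the base axis. Payload 12.5 kg.
Tool frame: the origin (TCP) lies at the very end of the fingers, on their centre line; the grasp point (between the pads) lies r.pinch_z behind it (r.pinch_z is the distance from the TCP to the grasp point, in mm); z points along the fingers, x is the direction in which the jaws open and shut, and the axes are right-handed (so a half turn about z gives the same grasp; the last joint's range is limited). The gripper opens to 95 mm and grips with 3 to 60 N. Pads are 20 mm wide; open, the fingers measure 119 mm over their backs; the gripper's body (75 mm by 180 mm) begins 59 mm behind the grasp point.
Start: joints at [-1.344, 0.491, 1.559, -0, 1.092, -0.106], TCP at [204.205, -590.717, 214.661] pointing down, gripper open.
Joint ranges: [-3.1, 3.1], [-0.84, 2.19], [0.05, 2.79], [-1.13, 4.28], [0.06, 2.93], [-2.69, 2.69]. Speed limits (rad/s): [2.22, 2.22, 2.79, 3.14, 3.14, 3.14].

## Interface

Orientations are given as a unit quaternion [x, y, z, w].
In Python, from cell import r gives the robot as it stands.
- The arm moves only by the shell command python3 -m inch 'ROWS'. ROWS is text: rows parted by semicolons, each of 5 numbers parted by spaces: the shift along the world's x, y, z in cm, then the turn about the world's z in rad, then the finger opening in cm, from 0 to 9.51. A call has 1 to 8 rows; each row shifts and turns the commanded pose from where the row before left it; what a row does not reach is not made up. A row lasts 1/12 s, in which the tool goes at most 41.7 mm and 7.16 degrees, less where a joint would pass 70% of its speed; a pose out of reach is approached as far as the arm can. A call is refused whole if a number of a shift passes 4.17 or a number of a turn 0.125, either way. A call with a gripper value outside its range is refused whole. The fingers move at their own pace and stop on an object; the grip force is fixed at half the most. Time passes only in rows, so rows that do not move let the fingers close. It gives the time, the measured TCP pose, the force and the opening at its end, in the units of the state.
- r.get_state(): the state, without advancing time (a new reading comes with each control period).
- r.snapshot(name): name is "scene" or "top" or "wrist"; returns a dict with "img" (480x640x3 uint8, red, green, blue), "fx", "fy", "cx", "cy" (pixels), "k1" (the pictures are not rectified: a ray, as slopes to the right and down, at radius r is drawn at 1 + k1 r^2 times it, then the intrinsics apply), "xyz" and "orientation" of the camera in the world. Camera axes: x right, y up, looking along -z (the intrinsics and any distortion apply to the point x, -y, -z); pixel columns grow to the right and rows downward; lengths in mm; the calibration is good to about 2 mm. A picture is of the moment at which its call begins. There is no depth.
- r.sign_off(): hands the job in, once; it reports no verdict.
The state is a dict: "time_s": time; "joints": joint angles; "qvel": joint speeds; "effort": joint torques, N m; "tcp_pos": TCP position; "tcp_rot": TCP orientation; "contact_force": force on the tool from outside, world axes, zero at the start; "wrist_torque": the same for the moment, N m; "finger_gap": opening from 0.0 (shut) to 1.0 (fully open).
Only numpy, scipy, OpenCV 4.12 (cv2) and the standard library are available. Lean on these libraries where they do the work, as an engineer would, in place of code of your own. Each camera call takes 0.05 s, during which the arm holds its last target.

## Task

Pick up the loaded scoop by its upright handle and tip its two grinding balls onto the wire screen, so that the small ball drops through into the tray below and the large one stays on top. Put the empty scoop back down on the bench, standing flat, then pick the large ball off the screen and set it in the round rest beside the screen.

Things in the scene. Friction and masses are not known exactly. Their poses are not given: they have to be found in the camera images.
- scoop: Steel scoop holding the balls (its empty twin is nearby). Origin under the pan, z up, mouth to +x. Pan 62 wide inside, walls 25 high; floor flat (top z 3) from x -48 to 16, then rising 12 deg to the lip at x 60, z 12, so level it keeps the balls; tipped mouth-down 35-45 deg it empties. Handle: upright post 18 x 18, centre x -60, y 0, top z 85; pinch its top 35 across y. 0.2 kg. All mm.
- screen: Fixed box 166 x 166, wire screen on top; origin under its centre, z up. Wires 4 thick, axes at z 55, 30 apart in x and y: 5 x 5 openings of 26. Round rim 8 thick, axes at +-80, top z 59. Tray floor below at z 5. Its round rest for the large ball: ring, outer dia 52, bore 32, top edge z 55, axis at x 0, y +135; a seated ball's centre is at z 67. All mm.
- large_ball_center (a point): Centre of the large white ceramic grinding ball, 40 mm diameter, 0.13 kg. Smooth; starts in the pan of the scoop. It settles in an opening of the screen with its centre 71 mm above the bench and does not roll on. Axes meaningless.
- small_ball_center (a point): Centre of the small white ceramic grinding ball, 18 mm diameter, 0.012 kg. It starts in the pan of the scoop and passes the screen's openings freely. Axes meaningless.
Things that resemble listed ones, but are neither listed nor needed, are in the scene too. What is shaped like the part that bears large_ball_center but purple is not meant.

How it is judged:
By the outcome, as a careful person would: the job done as asked, in the order asked, and still so for the second after the job is handed in, with the robot touching nothing.
It also fails if it takes over 67 s, if anything falls off the work surface, if the arm or the gripper's body presses on something with over 40 N, if the wrist force passes 120 N, or if a joint passes its speed limit or range.

## Working session

There is one attempt and no reset: what is moved stays moved. The work goes in short steps, Python scripts to look and compute and a shell command to move; the robot and the scene stay as the last step left them, time stands still between calls to the robot, and variables do not carry over. Pictures are saved under pics/ and viewed, and the job is handed in when it is done.

```bash
ls; mkdir -p pics; cat > h.py <<'E'
import numpy as np, cv2
from scipy.spatial.transform import Rotation as R
from cell import r
def snap(cam,name):
    s=r.snapshot(cam); cv2.imwrite(f'pics/{name}.png',s['img'][:,:,::-1]); np.save(f'pics/{name}.npy',s,allow_pickle=True); return s
def load(name): return np.load(f'pics/{name}.npy',allow_pickle=True).item()
def ray(s,u,v):
    K=np.array([[s['fx'],0,s['cx']],[0,s['fy'],s['cy']],[0,0,1]])
    p=cv2.undistortPoints(np.array([[[u,v]]],float),K,np.array([s['k1'],0,0,0,0.]))[0,0]
    d=R.from_quat(s['orientation']).apply([p[0],-p[1],-1]); return np.array(s['xyz']),d/np.linalg.norm(d)
def plane(s,u,v,z):
    o,d=ray(s,u,v); return o+d*(z-o[2])/d[2]
def tri(s1,p1,s2,p2):
    o1,d1=ray(s1,*p1);o2,d2=ray(s2,*p2)
    t=np.linalg.lstsq(np.c_[d1,-d2],o2-o1,rcond=None)[0]
    a,b=o1+d1*t[0],o2+d2*t[1]; return (a+b)/2,np.linalg.norm(a-b)
def proj(s,P):
    c=R.from_quat(s['orientation']).inv().apply(np.array(P)-s['xyz']); x,y=c[0]/-c[2],-c[1]/-c[2]; q=1+s['k1']*(x*x+y*y)
    return s['fx']*x*q+s['cx'],s['fy']*y*q+s['cy']
E
python3 - <<'E'
from h import *
for c in ['scene','top','wrist']:
    s=snap(c,c+'0'); print(c,s['xyz'],s['orientation'],s['fx'],s['k1'])
st=r.get_state(); print(st, r.pinch_z)
E
```

```text
pics
scene [ 796.75447446 -475.94820994  660.91449044] [0.33130106 0.0897274  0.23367681 0.9097163 ] 504.3360077194996 0.017358302343791144
top [441.18541047 -65.06856744 798.72576466] [-0.05248393  0.01690138  0.7140045  -0.69796659] 514.4132876818144 -0.1321777053495163
wrist [ 271.24192518 -566.94869965  383.8396991 ] [-0.10161595  0.07264752 -0.57568598  0.80807313] 393.5202731949805 -0.07451619290841414
{'time_s': 0.15, 'joints': array([-1.34357421e+00,  4.91407240e-01,  1.55932674e+00, -4.12692451e-05,
        1.09170626e+00, -1.05592268e-01]), 'qvel': array([ 0.00013437, -0.00022098, -0.00201349, -0.00219066,  0.00060783,
        0.00163052]), 'effort': array([ 1.90182829e-03, -6.12896347e+01, -2.58277255e+01,  6.92917267e-02,
        4.72944800e-02, -7.54630082e-05]), 'tcp_pos': array([ 204.16406353, -590.51379279,  214.19864455]), 'tcp_rot': array([ 8.14469773e-01, -5.80205833e-01, -3.29461192e-04, -2.67192376e-04]), 'contact_force': array([ 0.05226375, -0.1598253 ,  0.820135  ]), 'wrist_torque': array([ 0.01541464, -0.00469834,  0.05980559]), 'finger_gap': 0.9955158980383608} 18.8
```

View pics/scene0.png

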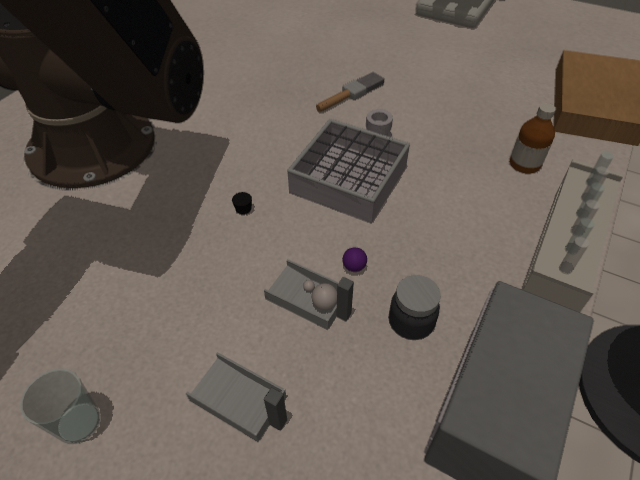

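View pics/top0.png

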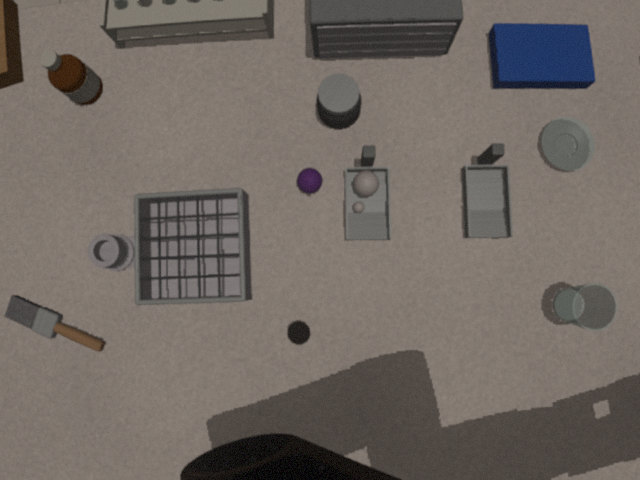

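View pics/wrist0.png

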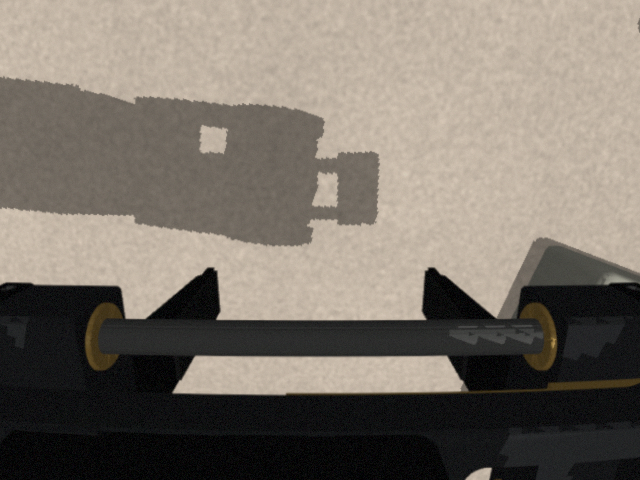

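```bash
python3 - <<'E'
from h import *
t=load('top0');s=load('scene0')
im=t['img']
crop=lambda n,a,b,c,d: cv2.imwrite(f'pics/{n}.png',cv2.resize(im[a:b,c:d,::-1],None,fx=4,fy=4,interpolation=cv2.INTER_CUBIC))
crop('c_scoop',135,255,320,420); crop('c_scr',175,320,80,260)
im=s['img']; crop('c_sc2',250,340,255,365); crop('c_scr2',100,225,280,420)
print(plane(t,366,200,0),plane(t,190,246,57))
E
```

```text
[ 571.56785398 -105.63719172    0.        ] [501.27578904 157.8605888   57.        ]
```

View pics/c_scoop.png

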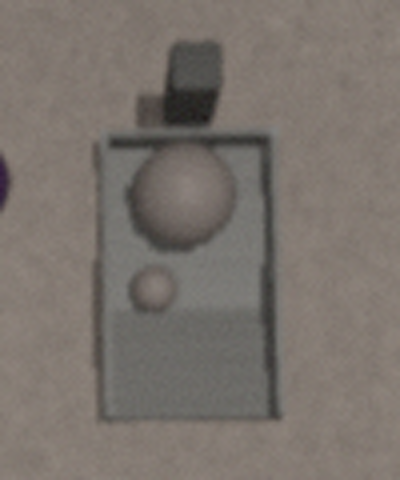

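View pics/c_scr.png

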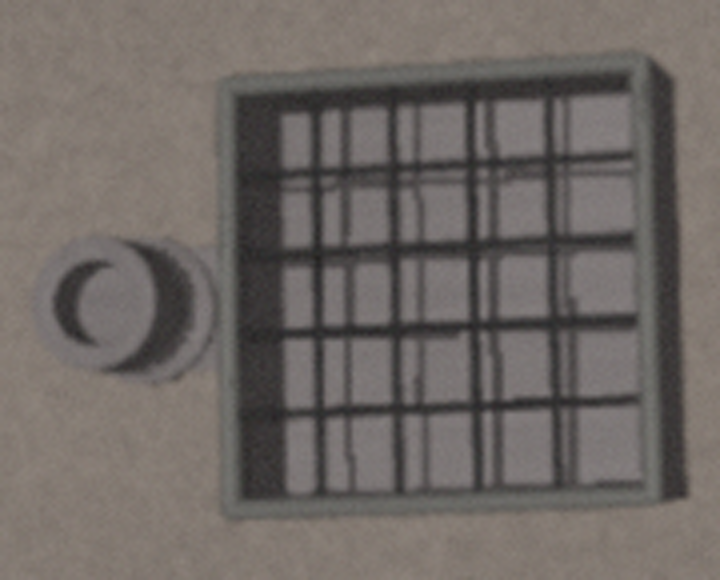

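View pics/c_sc2.png

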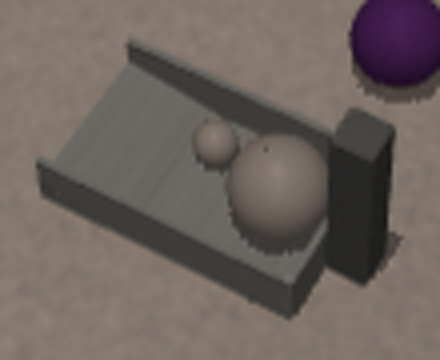

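```bash
python3 - <<'E'
from h import *
t=load('top0');s=load('scene0')
c=lambda x,y,ox,oy:(ox+x/4-.375,oy+y/4-.375)
print('post top corners')
P=[plane(t,*c(x,y,320,135),85) for x,y in [(172,43),(220,42),(218,85),(168,84)]]
for p in P: print(p.round(1))
print(np.mean(P,0).round(1))
print('post scene top', [plane(s,*c(x,y,255,250),85).round(1) for x,y in [(335,143),(357,110),(395,130),(376,160)]])
print('pan rim bottom-lip', [plane(t,*c(x,y,320,135),z).round(1) for x,y,z in [(100,135,25),(272,135,25),(278,416,12),(100,416,12)]])
print('screen')
Q=[plane(t,*c(x,y,80,175),58) for x,y in [(220,78),(648,55),(660,503),(225,517)]]
for p in Q: print(p.round(1))
m=np.mean(Q,0);print(m)
for i in range(4): 
  d=Q[(i+1)%4]-Q[i]; print(np.linalg.norm(d).round(1), np.degrees(np.arctan2(d[1],d[0])).round(1))
rp=plane(t,*c(96,304,80,175),55);print('ring',rp,np.linalg.norm(rp-m), np.degrees(np.arctan2(*(rp-m)[1::-1])))
print('ball',plane(t,*c(185,195,320,135),23), plane(t,*c(153,288,320,135),12))
print('ball',plane(s,*c(281,192,255,250),23), plane(s,*c(216,144,255,250),12))
E
```

```text
post top corners
[636.4 -99.1  85. ]
[ 636.3 -116.1   85. ]
[ 620.6 -114.9   85. ]
[621.5 -97.2  85. ]
[ 628.7 -106.8   85. ]
post scene top [array([ 623.4, -116.4,   85. ]), array([ 623.6, -100.3,   85. ]), array([ 639.1, -101.5,   85. ]), array([ 639. , -115.9,   85. ])]
pan rim bottom-lip [array([617.4, -73.3,  25. ]), array([ 615.6, -139. ,   25. ]), array([ 508.9, -138.6,   12. ]), array([510.6, -70.5,  12. ])]
screen
[581.9 244.8  58. ]
[584.8  79.7  58. ]
[420.4  76.4  58. ]
[416.8 240.8  58. ]
[500.98200088 160.44784181  58.        ]
165.1 -89.0
164.5 -178.9
164.4 91.2
165.1 1.4
ring [497.3682822  294.42414444  55.        ] 134.0586014686622 91.54505412194057
ball [ 593.53284455 -105.0971628    23.        ] [559.61040204 -92.19682868  12.        ]
ball [ 597.19407042 -107.14187229   23.        ] [560.95222667 -93.42050282  12.        ]
```

View pics/c_scr2.png

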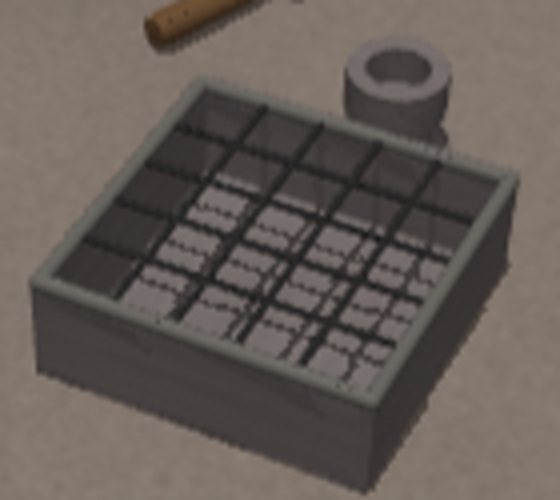

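```bash
python3 -m inch '2.6 3.0 0 -0.111 9.5;2.6 3.0 0 -0.111 9.5;2.6 3.0 0 -0.111 9.5;2.6 3.0 0 0 9.5;2.6 3.0 0 0 9.5;2.6 3.0 0 0 9.5;2.6 3.0 0 0 9.5;2.6 3.0 0 0 9.5'
python3 -m inch '2.6 3.0 0 0 9.5;2.6 3.0 0 0 9.5;2.6 3.0 0 0 9.5;2.6 3.0 0 0 9.5;2.6 3.0 0 0 9.5;2.6 3.0 0 0 9.5;2.6 3.0 0 0 9.5;2.6 3.0 0 0 9.5'
python3 - <<'E'
from h import *
snap('wrist','w1')
E
```

```text
time_s: 0.82
tcp_pos: [413.1, -349.0, 214.6]
tcp_rot: [-0.707, 0.707, 0.0, -0.0]
contact_force: [1.1, -0.3, -0.3]
finger_gap: 0.999
time_s: 1.48
tcp_pos: [621.2, -108.9, 214.5]
tcp_rot: [-0.707, 0.707, 0.0, -0.0]
contact_force: [0.4, -0.6, 0.3]
finger_gap: 1.0
```

View pics/w1.png

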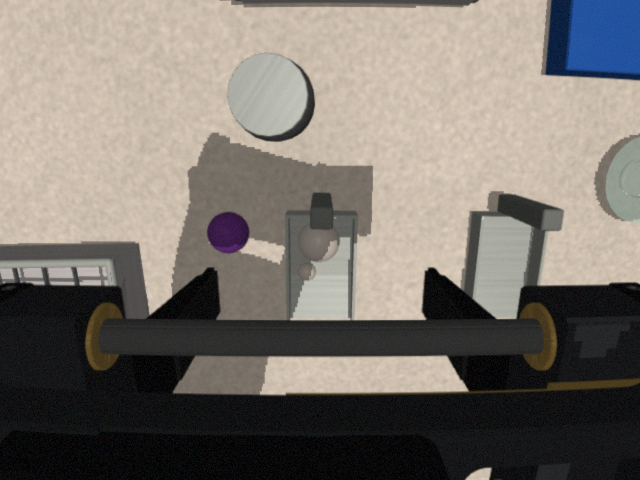

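```bash
python3 - <<'E'
from h import *
s=load('w1'); im=s['img']
cv2.imwrite('pics/c_w1.png',cv2.resize(im[180:330,270:380,::-1],None,fx=4,fy=4,interpolation=cv2.INTER_CUBIC))
print(s['xyz'])
for u,v in [(311,194),(331,193),(332,207),(311,207)]: print(plane(s,u,v,85).round(1))
print('jar',plane(s,268,95,75))
E
```

```text
[ 692.07242638 -107.85167481  384.20172934]
[ 649.3 -100.7   85. ]
[ 650.1 -115.9   85. ]
[ 639.2 -116.8   85. ]
[ 639.2 -100.6   85. ]
jar [722.80922654 -68.54280421  75.        ]
```

View pics/c_w1.png

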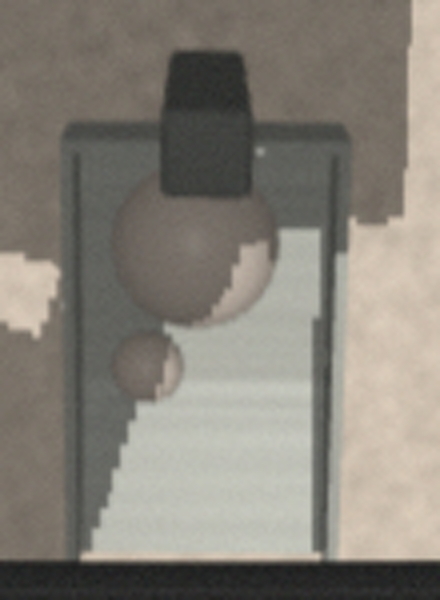

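```bash
python3 - <<'E'
from h import *
s=load('w1')
P=[plane(s,270+x/4-.4,180+y/4-.4,85) for x,y in [(163,108),(250,108),(252,195),(161,195)]]
print(np.round(P,1),np.mean(P,0))
E
```

```text
[[ 639.6 -100.1   85. ]
 [ 639.6 -116.8   85. ]
 [ 622.4 -117.4   85. ]
 [ 622.4  -99.6   85. ]] [ 630.95825942 -108.46907106   85.        ]
```

```bash
python3 -m inch '0.95 0.07 0 0 9.5;0 0 -4 0 9.5;0 0 -4 0 9.5;0 0 -4 0 9.5;0 0 -2.5 0 9.5;0 0 -1.3 0 9.5;0 0 0 0 9.5'
python3 -m inch '0 0 0 0 4;0 0 0 0 2.5;0 0 0 0 1.9;0 0 0 0 1.9;0 0 0 0 1.9'
python3 -m inch '0 0 0 0 1.9;0 0 0 0 1.9'
```

```text
time_s: 2.12
tcp_pos: [628.4, -110.6, 53.9]
tcp_rot: [-0.707, 0.708, 0.002, -0.001]
contact_force: [0.4, 0.2, 0.1]
finger_gap: 1.0
time_s: 2.53
tcp_pos: [630.1, -110.1, 57.9]
tcp_rot: [-0.707, 0.707, -0.001, 0.0]
contact_force: [-0.3, -0.3, -0.2]
finger_gap: 0.704
time_s: 2.7
tcp_pos: [629.8, -110.0, 57.1]
tcp_rot: [-0.707, 0.707, -0.0, 0.0]
contact_force: [-0.7, -0.8, 0.4]
finger_gap: 0.564
```

```bash
python3 -m inch '0 0.15 0 0 1.9;0 0 0 0 1.9;0 0 0 0 1.9;0 0 0 0 1.9;0 0 0 0 1.9;0 0 0 0 1.9;0 0 0 0 1.9'
python3 -m inch '0 0 0 0 1.7;0 0 0 0 1.7;0 0 0 0 1.7'
```

```text
time_s: 3.28
tcp_pos: [629.7, -108.6, 56.6]
tcp_rot: [-0.707, 0.707, -0.0, -0.0]
contact_force: [1.4, -0.8, 0.4]
finger_gap: 0.202
time_s: 3.53
tcp_pos: [629.8, -108.7, 56.7]
tcp_rot: [-0.707, 0.707, -0.0, 0.0]
contact_force: [1.4, -1.8, -0.8]
finger_gap: 0.185
```

```bash
python3 -m inch '0 0 0.2 0 1.7;0 0 0.4 0 1.7;0 0 0.4 0 1.7;0 0 0 0 1.7;0 0 0 0 1.7'
python3 - <<'E'
from h import *
s=snap('scene','s2'); print(r.get_state()['wrist_torque'],r.get_state()['contact_force'])
cv2.imwrite('pics/c_s2.png',cv2.resize(s['img'][230:350,240:400,::-1],None,fx=4,fy=4,interpolation=cv2.INTER_CUBIC))
E
```

```text
time_s: 3.95
tcp_pos: [629.8, -108.5, 67.0]
tcp_rot: [-0.707, 0.707, -0.0, 0.0]
contact_force: [-0.3, 0.4, -3.1]
finger_gap: 0.191
[ 0.00366732 -0.09536608  0.01892824] [-0.04631218 -0.50663239 -4.27705108]
```

View pics/c_s2.png

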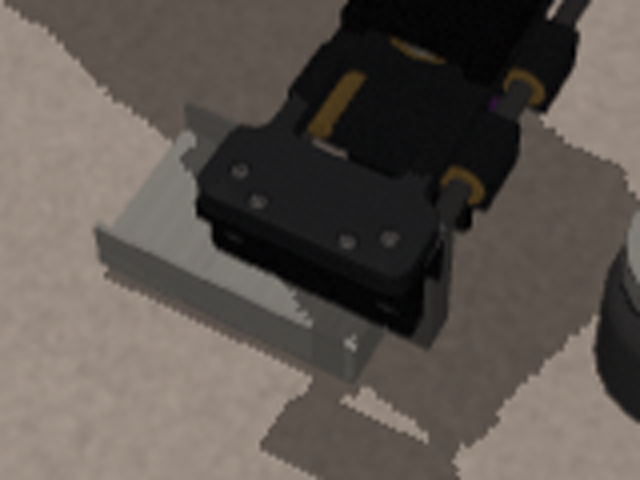

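```bash
cat >> h.py <<'E'
def yplane(s,u,v,y):
    o,d=ray(s,u,v); return o+d*(y-o[1])/d[1]
E
python3 - <<'E'
from h import *
s=load('s2')
for x,y in [(95,226),(104,268),(310,325),(352,382)]: print(yplane(s,240+x/4-.4,230+y/4-.4,-141.5).round(1))
E
```

```text
[ 511.  -141.5   37.2]
[ 512.1 -141.5    9.7]
[ 603.1 -141.5   38.9]
[ 620.4 -141.5   13.1]
```

```bash
python3 -m inch '0 0 0 0 1.78;0 0 0 0 1.78;0 0 0 0 1.78'
python3 - <<'E'
from h import *
s=snap('scene','s3'); print(r.get_state()['wrist_torque'],r.get_state()['finger_gap'])
cv2.imwrite('pics/c_s3.png',cv2.resize(s['img'][230:350,240:400,::-1],None,fx=4,fy=4,interpolation=cv2.INTER_CUBIC))
E
python3 -m inch '0 0 0 0 1.81;0 0 0 0 1.81;0 0 0 0 1.81'
python3 - <<'E'
from h import *
s=snap('scene','s4'); print(r.get_state()['wrist_torque'],r.get_state()['finger_gap'])
cv2.imwrite('pics/c_s4.png',cv2.resize(s['img'][230:350,240:400,::-1],None,fx=4,fy=4,interpolation=cv2.INTER_CUBIC))
E
```

```text
time_s: 4.25
tcp_pos: [629.6, -108.5, 66.5]
tcp_rot: [-0.707, 0.707, 0.0, -0.0]
contact_force: [-0.3, 0.4, -3.0]
finger_gap: 0.19
[-0.00316754 -0.09211006 -0.01888588] 0.18719666541670515
time_s: 4.55
tcp_pos: [629.9, -108.6, 66.9]
tcp_rot: [-0.707, 0.707, -0.0, 0.0]
contact_force: [-0.1, -0.1, -0.2]
finger_gap: 0.19
[ 0.08696218  0.04368629 -0.0583958 ] 0.18653654702968137
```

View pics/c_s3.png

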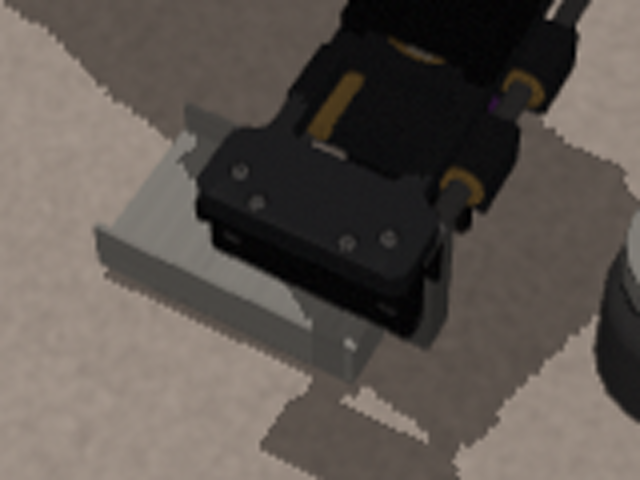

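View pics/c_s4.png

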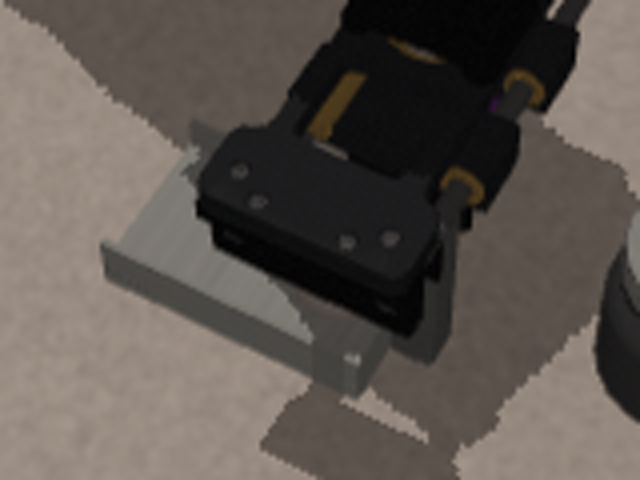

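```bash
python3 -m inch '0 0 0 0 1.7;0 0 0 0 1.7;0 0 0.5 0 1.7;0 0 0.5 0 1.7;0 0 0 0 1.79;0 0 0 0 1.79;0 0 0 0 1.79'
cat >> h.py <<'E'
def look(n,cam='scene',box=(230,350,240,400)):
    s=snap(cam,n); a,b,c,d=box
    cv2.imwrite(f'pics/c_{n}.png',cv2.resize(s['img'][a:b,c:d,::-1],None,fx=4,fy=4,interpolation=cv2.INTER_CUBIC))
    st=r.get_state(); print(st['wrist_torque'].round(3),st['contact_force'].round(1),st['tcp_pos'].round(1),st['time_s'])
E
python3 -c "
from h import *
look('s5')"
python3 -m inch '0 0 0 0 1.795;0 0 0 0 1.795;0 0 0 0 1.795'
python3 -c "
from h import *
look('s6')"
python3 -m inch '0 0 0 0 1.8;0 0 0 0 1.8;0 0 0 0 1.8'
python3 -c "
from h import *
look('s7')
a=[cv2.resize(cv2.imread(f'pics/c_s{i}.png'),None,fx=.5,fy=.5) for i in (5,6,7)]
cv2.imwrite('pics/cmp.png',np.vstack([np.hstack(a[:2]),np.hstack([a[2],a[2]])]))"
```

```text
time_s: 5.18
tcp_pos: [629.9, -108.6, 76.9]
tcp_rot: [-0.707, 0.707, -0.0, 0.0]
contact_force: [1.2, -0.2, -0.7]
finger_gap: 0.187
[ 0.003 -0.104 -0.026] [ 0.4 -0.5 -0.1] [ 629.9 -108.6   76.8] 5.2333
time_s: 5.48
tcp_pos: [629.9, -108.6, 76.7]
tcp_rot: [-0.707, 0.707, -0.0, 0.0]
contact_force: [2.1, -0.1, -0.4]
finger_gap: 0.189
[ 0.074 -0.291 -0.019] [ 2.  -0.4 -0. ] [ 629.9 -108.5   76.7] 5.5333
time_s: 5.78
tcp_pos: [629.6, -108.5, 76.6]
tcp_rot: [-0.707, 0.707, 0.0, -0.0]
contact_force: [0.8, -0.4, 0.1]
finger_gap: 0.187
[-0.054  0.029  0.01 ] [-0.3 -0.5  0.4] [ 629.6 -108.5   76.6] 5.8333
```

View pics/cmp.png

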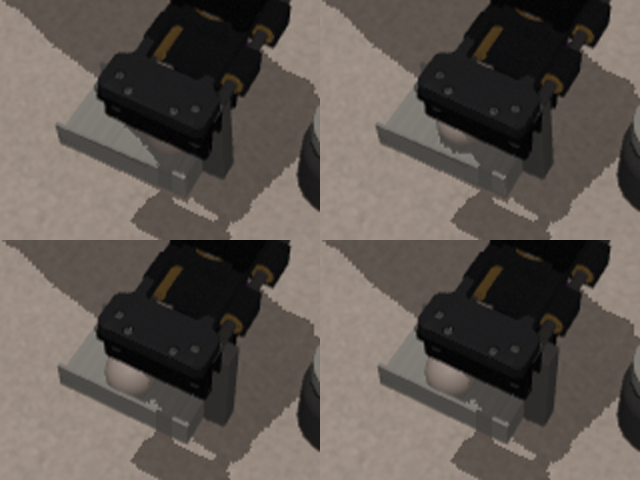

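```bash
python3 -c "
from h import *
a=[cv2.imread(f'pics/c_s{i}.png')[200:,60:460] for i in (5,6,7)]
b=[cv2.resize(x,None,fx=1,fy=1) for x in a]
cv2.imwrite('pics/cmp2.png',np.hstack(b)[:, :1200][:, ::1] if 0 else np.vstack([np.hstack(b[:2]),np.hstack([b[2],b[2]])]))"
```

```text
(no output)
```

View pics/cmp2.png

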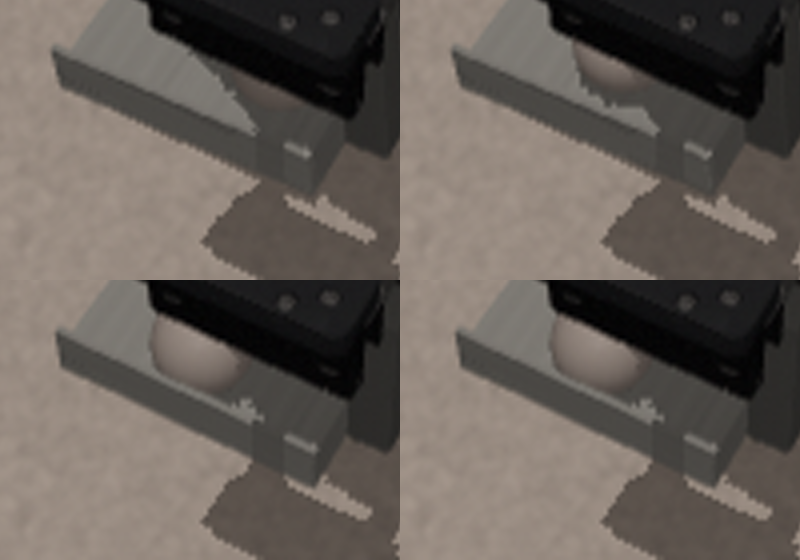

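```bash
python3 -c "
from h import *
s=load('s5')
for x,y in [(120,288),(375,395),(120,285),(378,405)]: print(yplane(s,240+x/4-.4,230+y/4-.4,-141.5).round(1))"
```

```text
[ 5.185e+02 -1.415e+02  4.000e-01]
[ 630.  -141.5   11.7]
[ 518.7 -141.5    2.6]
[ 631.3 -141.5    5.6]
```

```bash
python3 -m inch '0 0 0 0 1.9;0 0 0 0 2;0 0 -0.8 0 2;0 0 -0.8 0 2;0 0 -0.5 0 2;0 0 0 0 1.8;0 0 0 0 1.6;0 0 0 0 1.6'
python3 -m inch '0 0 0 0 1.6;0 0 0.3 0 1.6;0 0 0.7 0 1.6;0 0 0 0 1.6;0 0 0 0 1.6'
python3 -c "
from h import *
look('s8')"
```

```text
time_s: 6.5
tcp_pos: [629.6, -108.5, 55.3]
tcp_rot: [-0.707, 0.707, 0.0, -0.0]
contact_force: [1.0, -0.3, -3.3]
finger_gap: 0.183
time_s: 6.92
tcp_pos: [630.1, -108.6, 66.5]
tcp_rot: [-0.707, 0.707, -0.001, 0.0]
contact_force: [0.3, -0.6, -3.3]
finger_gap: 0.189
[ 0.004 -0.159 -0.02 ] [-0.4  0.6 -3.5] [ 629.8 -108.6   66.1] 6.9667
```

View pics/c_s8.png

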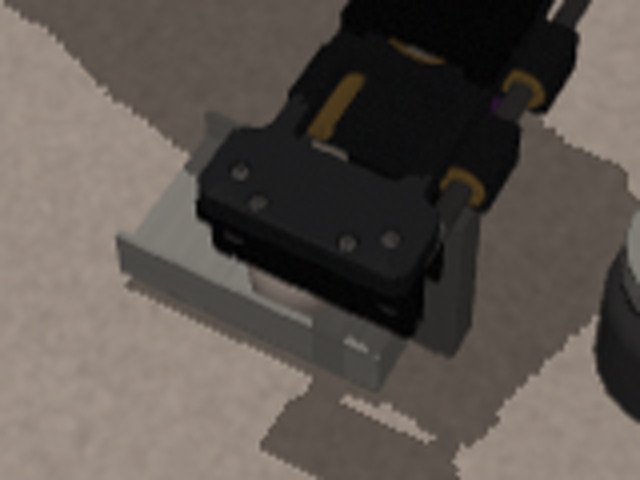

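```bash
python3 -c "
from h import *
s=load('s8')
for x,y in [(117,235),(124,274),(378,390)]: print(yplane(s,240+x/4-.4,230+y/4-.4,-141.5).round(1))"
python3 -m inch '0 0 0 0 1.6;0 0 0 0 1.6;0 0 0 0 1.6'
python3 -c "
from h import *
look('s9')
a=load('s8')['img'].astype(int);b=load('s9')['img'].astype(int);print(abs(a-b)[250:340,250:340].mean(), abs(a-b)[0:90,0:90].mean())"
```

```text
[ 520.9 -141.5   38.2]
[ 521.5 -141.5   12.3]
[ 631.1 -141.5   16.3]
time_s: 7.22
tcp_pos: [629.6, -108.5, 65.5]
tcp_rot: [-0.707, 0.707, 0.0, -0.0]
contact_force: [-0.2, 0.2, -3.0]
finger_gap: 0.188
[ 0.03  -0.103  0.034] [ 0.1  0.3 -3.3] [ 629.7 -108.5   65.5] 7.2667
1.2170370370370371 0.7163786008230453
```

```bash
python3 -m inch '0 0 1 0 1.6;0 0 2 0 1.6;0 0 2 0 1.6;0 0.5 2 0 1.6;0 1 1 0 1.6;0 1.5 0 0 1.6;0 2 0 0 1.6;0 2 0 0 1.6'
python3 -m inch '-0.1 2 0 0 1.6;-0.1 2 0 0 1.6;-0.1 2 0 0 1.6;-0.1 2 0 0 1.6;-0.1 2 0 0 1.6;-0.1 2 0 0 1.6;-0.1 2 0 0 1.6;-0.1 2 0 0 1.6'
python3 -m inch '-0.1 1.5 0 0 1.6;-0.1 1.5 0 0 1.6;0 1 0 0 1.6;0 0.6 0 0 1.6;0 0.3 0 0 1.6;0 0 0 0 1.6'
python3 -c "
from h import *
look('s10',box=(60,260,220,430))
snap('top','t10')"
```

```text
time_s: 7.93
tcp_pos: [629.1, -36.8, 144.9]
tcp_rot: [-0.707, 0.707, 0.0, -0.0]
contact_force: [-0.9, 0.0, -4.2]
finger_gap: 0.192
time_s: 8.6
tcp_pos: [620.6, 123.7, 144.5]
tcp_rot: [0.707, -0.707, -0.001, 0.001]
contact_force: [0.8, 0.4, -4.4]
finger_gap: 0.185
time_s: 9.1
tcp_pos: [619.7, 170.7, 145.5]
tcp_rot: [0.707, -0.707, 0.0, 0.0]
contact_force: [-0.4, 0.8, -3.1]
finger_gap: 0.186
[-0.01  -0.058 -0.03 ] [ 1.1  0.2 -4. ] [619.7 170.2 145.6] 9.15
```

View pics/c_s10.png

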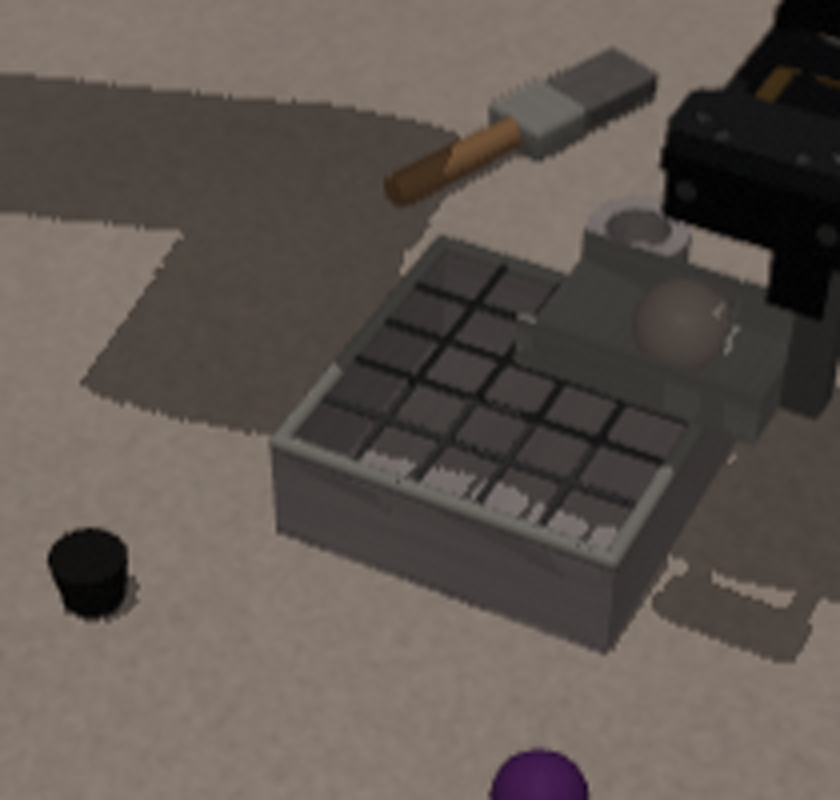

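View pics/t10.png

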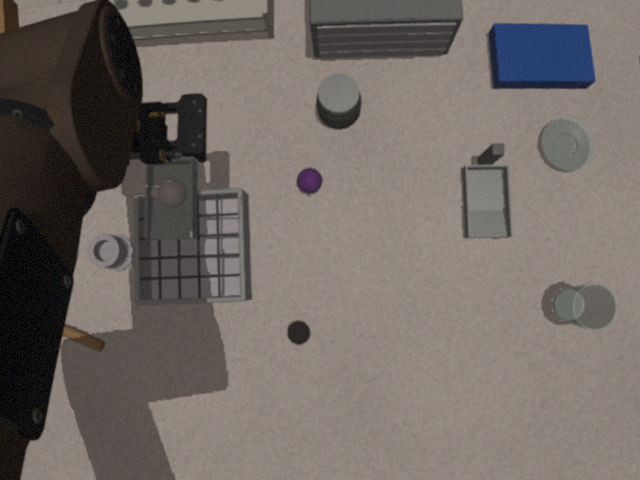

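```bash
python3 -c "
from h import *
s=load('t10')
cv2.imwrite('pics/c_t10.png',cv2.resize(s['img'][140:260,120:260,::-1],None,fx=4,fy=4,interpolation=cv2.INTER_CUBIC))
for u,v in [(148,239),(197,239)]: print(plane(s,u,v,98))
"
```

```text
[509.23675385 206.92357634  98.        ]
[507.52638598 135.50322748  98.        ]
```

View pics/c_t10.png

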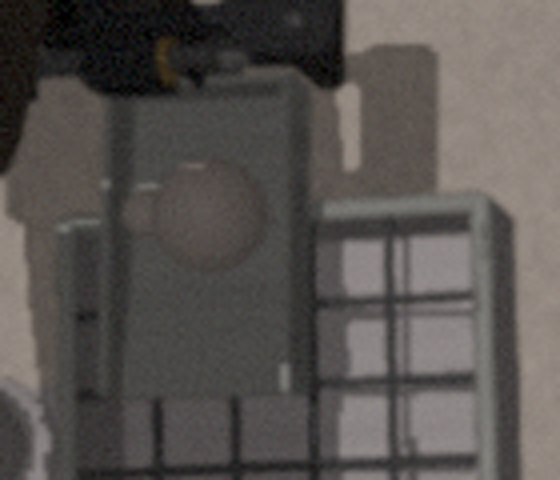

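```bash
python3 -m inch '0.4 -0.5 0 0 1.6;0.4 -0.5 -0.5 0 1.6;0 0 -0.8 0 1.6;0 0 -0.5 0 1.6;0 0 -0.2 0 1.6;0 0 0 0 1.79;0 0 0 0 1.79;0 0 0 0 1.79'
python3 -c "
from h import *
look('s11',box=(60,260,220,430))"
```

```text
time_s: 9.87
tcp_pos: [627.8, 160.6, 125.9]
tcp_rot: [0.707, -0.707, 0.0, -0.0]
contact_force: [-0.5, 0.3, -3.2]
finger_gap: 0.187
[ 0.039  0.054 -0.024] [-0.9 -0.  -3. ] [627.8 160.6 126. ] 9.9167
```

View pics/c_s11.png

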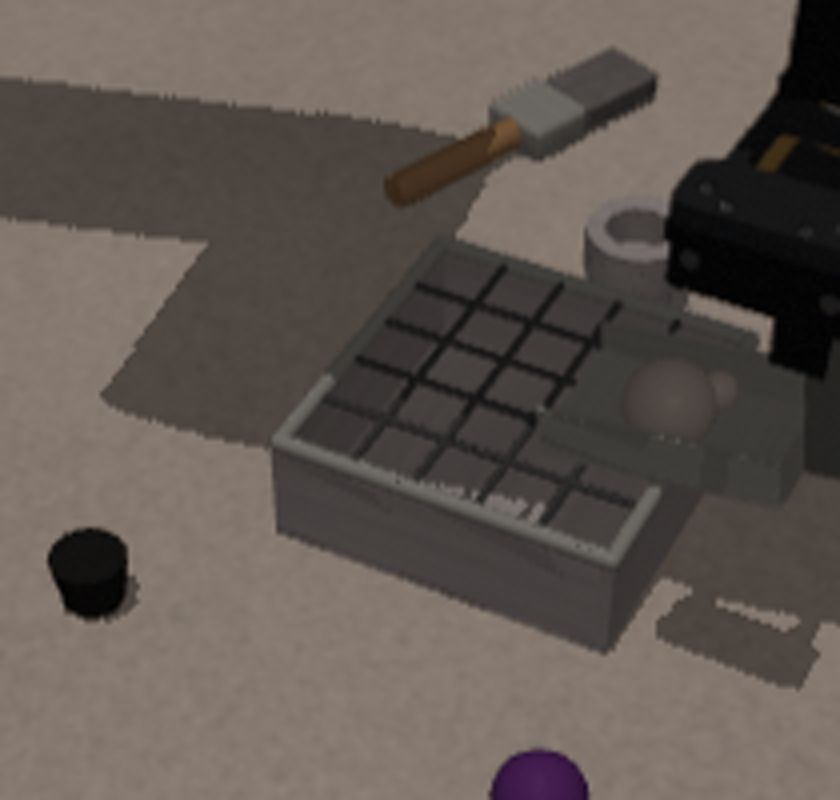

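```bash
cat >> h.py <<'E'
def wall(n,F,Rr,y=126,ox=220,oy=60):
    s=load(n); a,b=[yplane(s,ox+x/4-.4,oy+v/4-.4,y) for x,v in (F,Rr)]
    print(a.round(1),b.round(1),'tilt',np.degrees(np.arctan2(b[2]-a[2],b[0]-a[0])).round(1))
E
python3 -c "
from h import *
wall('s11',(540,445),(785,505))"
python3 -m inch '0 0 0 0 1.795;0 0 0 0 1.795;0 0 0 0 1.79'
python3 -c "
from h import *
look('s12',box=(60,260,220,430))"
```

```text
[529.5 126.   62.2] [641.3 126.   77.5] tilt 7.8
time_s: 10.17
tcp_pos: [627.7, 160.6, 125.9]
tcp_rot: [-0.707, 0.707, -0.0, 0.0]
contact_force: [-0.2, 0.4, -2.4]
finger_gap: 0.189
[0.093 0.058 0.03 ] [-0.3  0.1 -1.7] [627.7 160.5 125.9] 10.2167
```

View pics/c_s12.png

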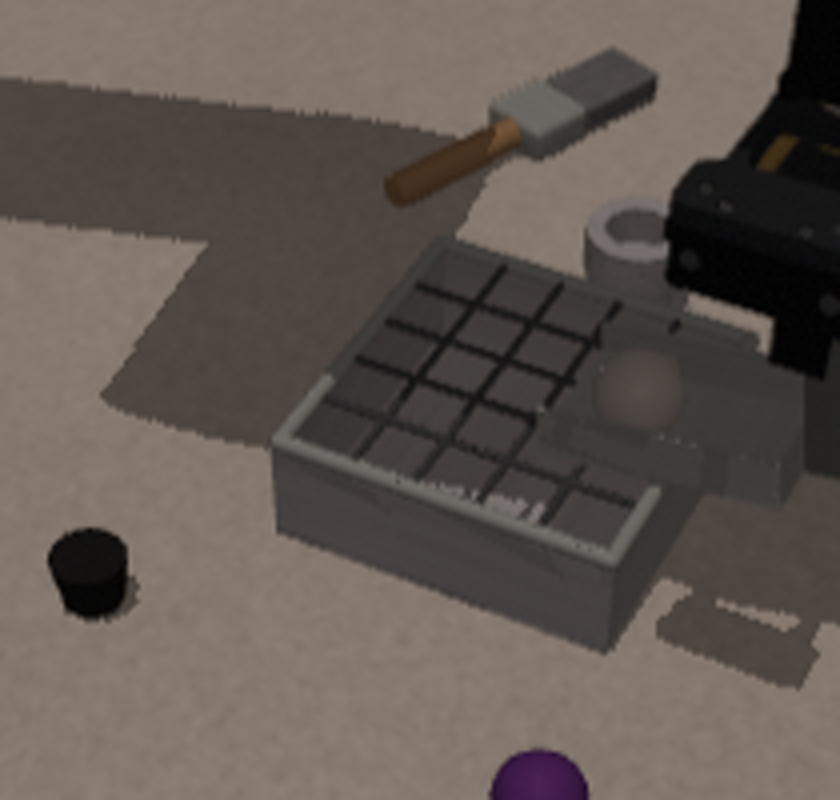

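```bash
python3 -m inch '0 0 0.3 0 1.79;0 0 0.3 0 1.79;0 0 0.3 0 1.79;0 0 0 0 1.79;0 0 0 0 1.79'
python3 -c "
from h import *
look('s13',box=(60,260,220,430))"
```

```text
time_s: 10.63
tcp_pos: [628.1, 160.5, 135.2]
tcp_rot: [-0.707, 0.707, -0.0, 0.0]
contact_force: [1.7, -1.1, -0.8]
finger_gap: 0.189
[ 0.019 -0.152 -0.022] [ 1.6  0.9 -0.2] [628.1 160.5 135.1] 10.6833
```

View pics/c_s13.png

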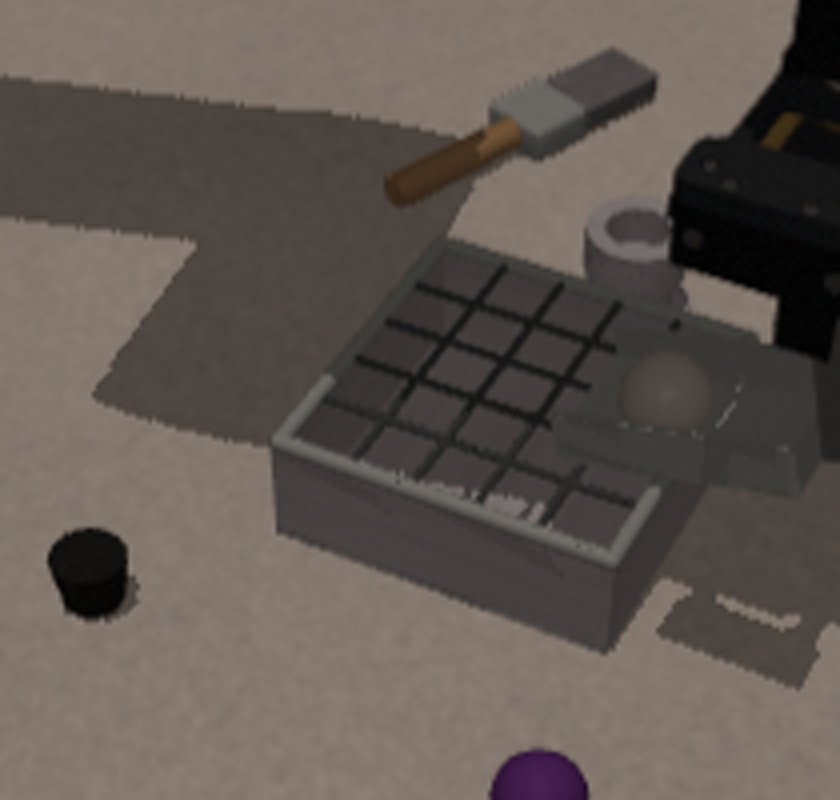

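```bash
python3 -c "
from h import *
wall('s13',(553,450),(797,497))"
python3 -m inch '0 0 0.3 0 1.79;0 0 0.3 0 1.79;0 0 0.3 0 1.79;0 0 0 0 1.79;0 0 0 0 1.79'
python3 -c "
from h import *
look('s14',box=(60,260,220,430))"
```

```text
[535.8 126.   62. ] [645.5 126.   84. ] tilt 11.3
time_s: 11.1
tcp_pos: [627.9, 160.5, 144.0]
tcp_rot: [-0.707, 0.707, -0.0, 0.0]
contact_force: [0.5, 0.0, -0.9]
finger_gap: 0.19
[ 0.015 -0.117  0.053] [ 1.  -0.4  0.9] [627.9 160.5 143.9] 11.15
```

View pics/c_s14.png

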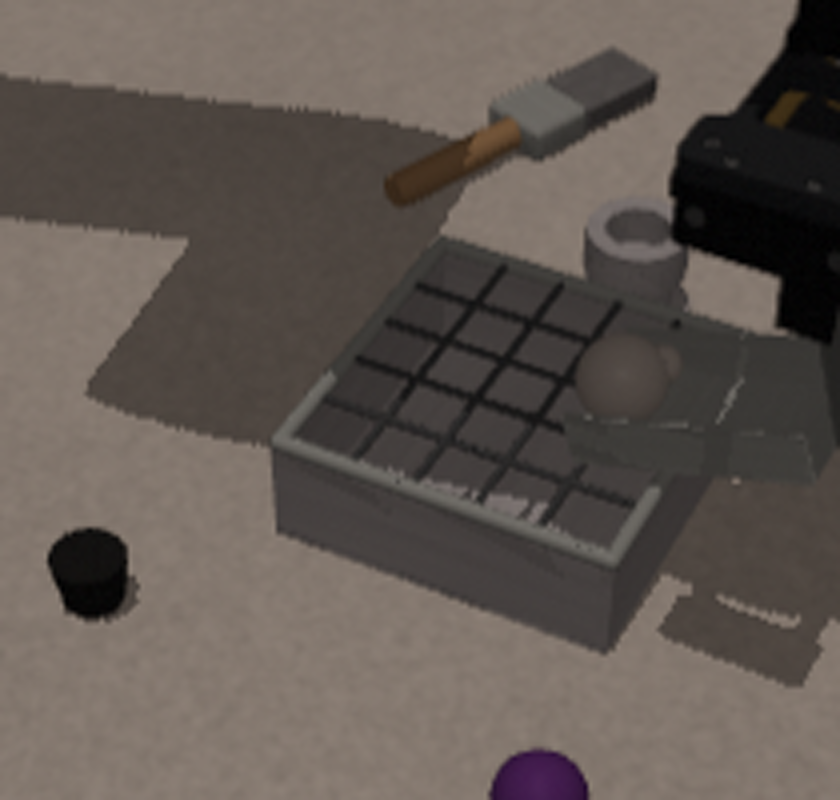

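```bash
python3 -m inch '0 0 0 0 1.79;0 0 0 0 1.79;0 0 0 0 1.79;0 0 0 0 1.79'
python3 -c "
from h import *
look('s15',box=(60,260,220,430))"
```

```text
time_s: 11.48
tcp_pos: [627.7, 160.5, 143.7]
tcp_rot: [-0.707, 0.707, -0.0, -0.0]
contact_force: [0.3, -1.2, -0.9]
finger_gap: 0.189
[ 0.008 -0.037 -0.04 ] [0.1 0.5 0.9] [627.7 160.5 143.7] 11.5333
```

View pics/c_s15.png

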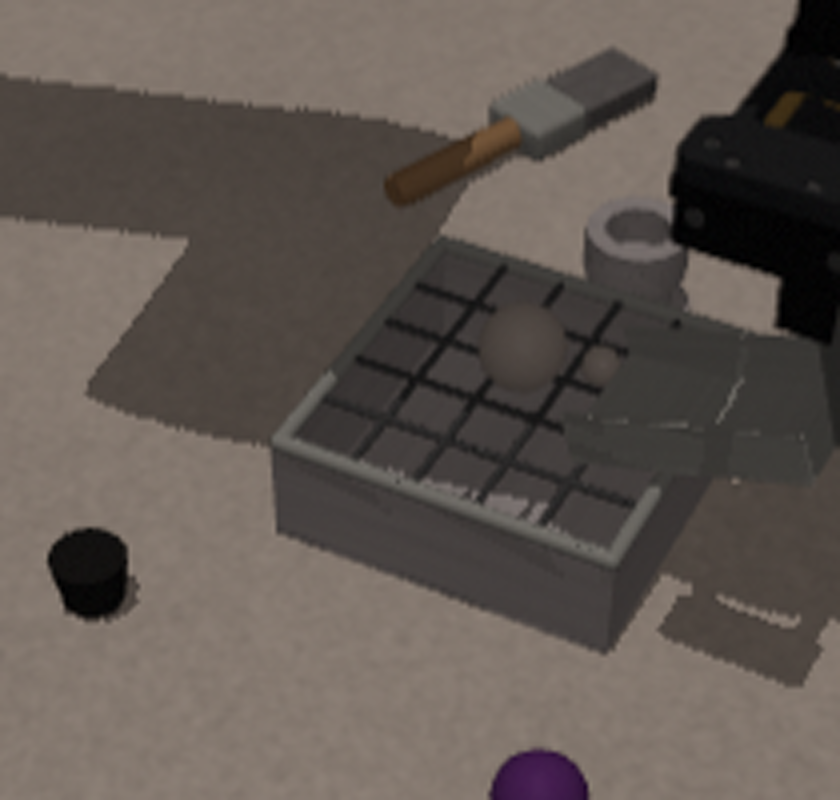

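Excellent: both balls have left the pan – the large one is on the wires at about crop (523,347), the small one dropping at (600,363).

```bash
python3 -m inch '0 0 0 0 1.79;0 0 0 0 1.79;0 0 0 0 1.79;0 0 0 0 1.79;0 0 0 0 1.7;0 0 0 0 1.6'
python3 -c "
from h import *
look('s16',box=(60,260,220,430)); look('t16',cam='top',box=(140,320,80,260))"
```

```text
time_s: 12.03
tcp_pos: [627.7, 160.5, 143.7]
tcp_rot: [-0.707, 0.707, -0.0, -0.0]
contact_force: [0.9, -0.7, -0.3]
finger_gap: 0.189
[ 0.017 -0.074 -0.008] [-0.1  0.3  0.4] [627.7 160.5 143.7] 12.0833
[ 0.015 -0.05   0.032] [ 0.  -0.5 -0.4] [627.7 160.5 143.6] 12.1333
```

View pics/c_s16.png

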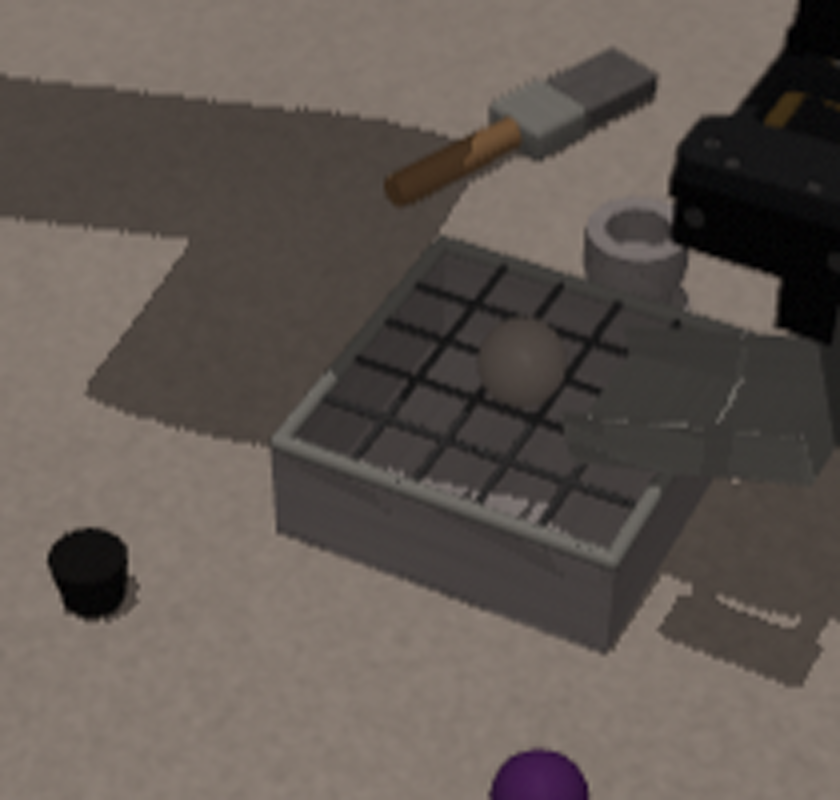

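View pics/c_t16.png

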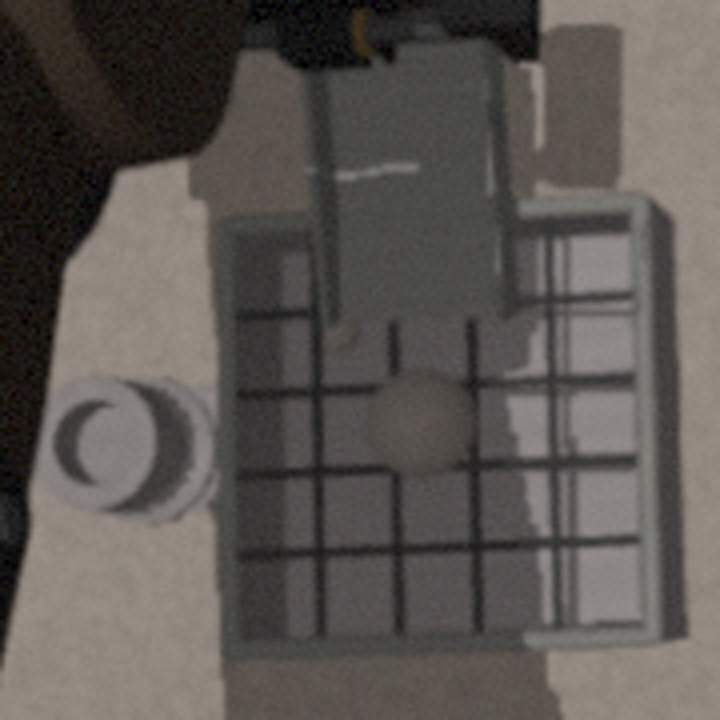

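```bash
python3 -m inch '0 0 1 0 1.6;0 0 2 0 1.6;0 -0.5 1.5 0 1.6;0 -1.5 0.5 0 1.6;0 -2.5 0 0 1.6;0 -3.3 0 0 1.6;0 -3.3 0 0 1.6;0 -3.3 0 0 1.6'
python3 -m inch '0 -3.3 0 0 1.6;0 -3.3 0 0 1.6;0 -2.5 0 0 1.6;0 -1.5 0 0 1.6;0 -1.0 0 0 1.6;0 -0.5 0 0 1.6;0 0 -2 0 1.6;0 0 -2 0 1.6'
python3 -c "
from h import *
look('s17',box=(150,350,220,430)); look('t17',cam='top',box=(140,320,80,260))"
```

```text
time_s: 12.8
tcp_pos: [627.1, 14.4, 193.5]
tcp_rot: [0.707, -0.707, -0.0, 0.0]
contact_force: [-0.0, -0.3, -2.5]
finger_gap: 0.183
time_s: 13.47
tcp_pos: [628.2, -104.0, 154.1]
tcp_rot: [0.707, -0.707, 0.001, -0.001]
contact_force: [0.3, 0.0, -1.8]
finger_gap: 0.182
[0.048 0.149 0.006] [-1.3 -0.1 -6.2] [ 626.3 -103.3  149.4] 13.5167
[ 0.007  0.024 -0.023] [ 0.2  0.2 -1.8] [ 626.3 -103.2  150.9] 13.5667
```

View pics/c_s17.png

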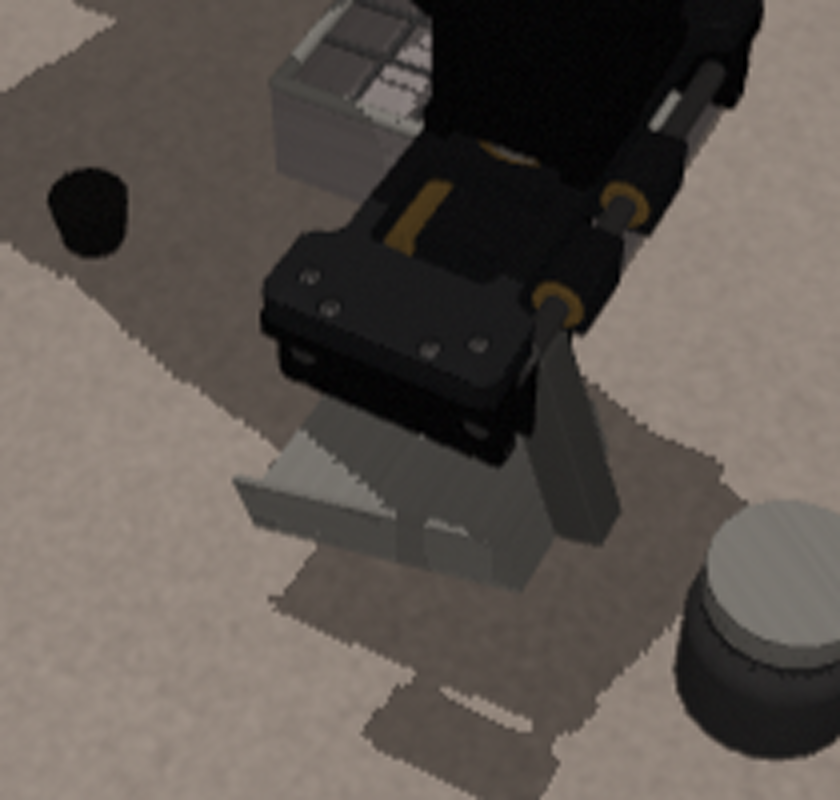

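View pics/c_t17.png

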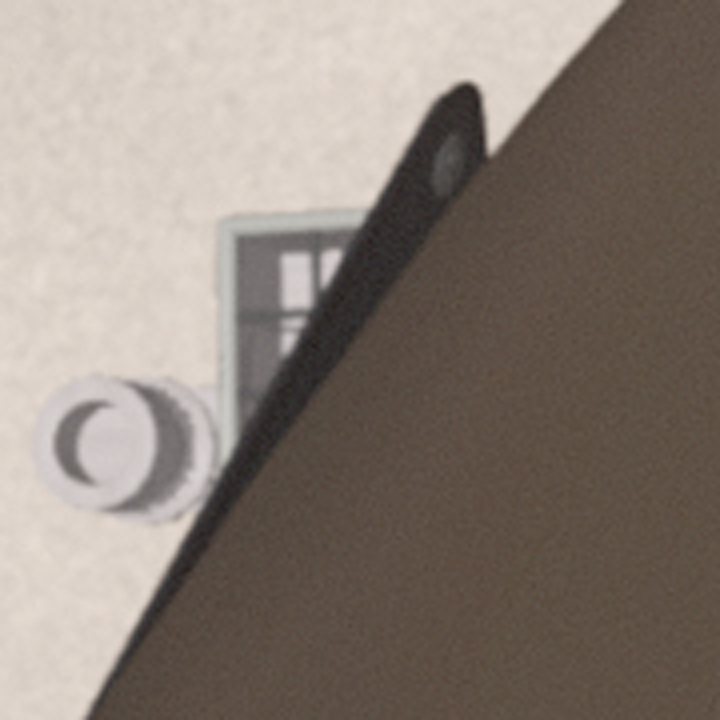

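```bash
python3 -c "
from h import *
wall('s17',(255,526),(522,590),y=-137,oy=150)"
python3 -m inch '0 0 -2 0 1.6;0 0 -2 0 1.6;0 0 -1 0 1.6;0 0 -0.5 0 1.79;0 0 -0.3 0 1.79;0 0 -0.3 0 1.79;0 0 -0.3 0 1.79;0 0 -0.3 0 1.79'
python3 -c "
from h import *
look('s18',box=(150,350,220,430))"
```

```text
[ 545.6 -137.    68. ] [ 651.  -137.   103.4] tilt 18.5
time_s: 14.23
tcp_pos: [628.1, -104.6, 87.2]
tcp_rot: [-0.707, 0.707, -0.001, 0.0]
contact_force: [2.0, 0.7, 2.8]
finger_gap: 0.19
[ 0.07  -0.236 -0.018] [ 2.2 -0.   1. ] [ 628.3 -104.6   86.9] 14.2833
```

View pics/c_s18.png

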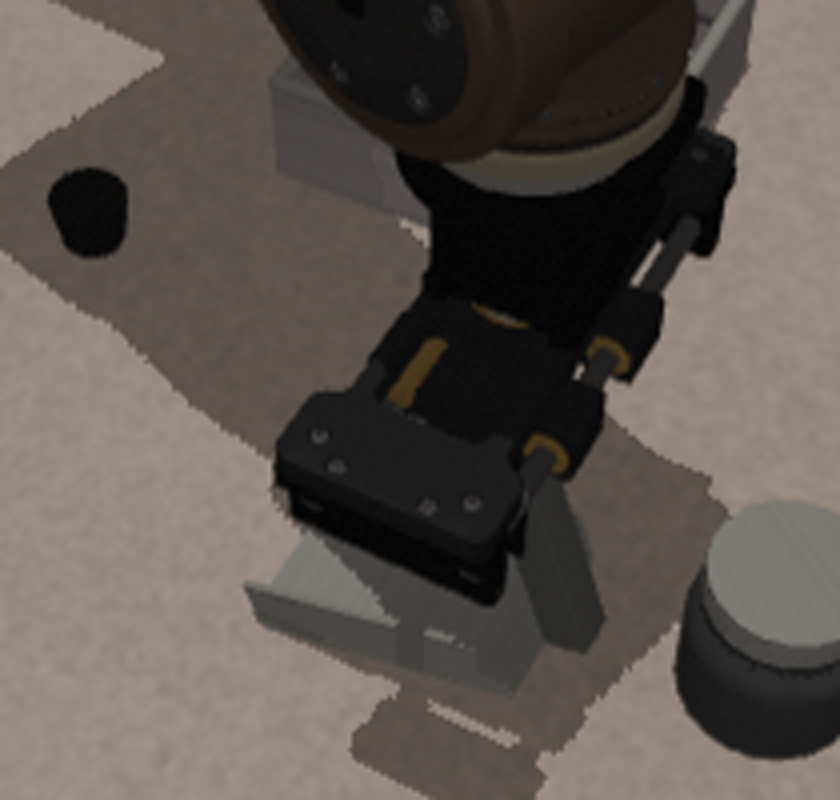

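```bash
python3 -m inch '0 0 -0.3 0 1.79;0 0 -0.3 0 1.79;0 0 -0.3 0 1.79;0 0 -0.3 0 1.79;0 0 -0.3 0 1.79;0 0 -0.3 0 1.79;0 0 -0.3 0 1.79;0 0 0 0 1.79'
python3 -c "
from h import *
look('s19',box=(150,350,220,430))"
```

```text
time_s: 14.95
tcp_pos: [627.1, -104.4, 64.7]
tcp_rot: [-0.707, 0.707, 0.001, -0.0]
contact_force: [-0.4, 0.4, -1.1]
finger_gap: 0.188
[-0.016 -0.05   0.   ] [-0.9  0.7 -1.2] [ 627.1 -104.4   64.9] 15.0
```

View pics/c_s19.png

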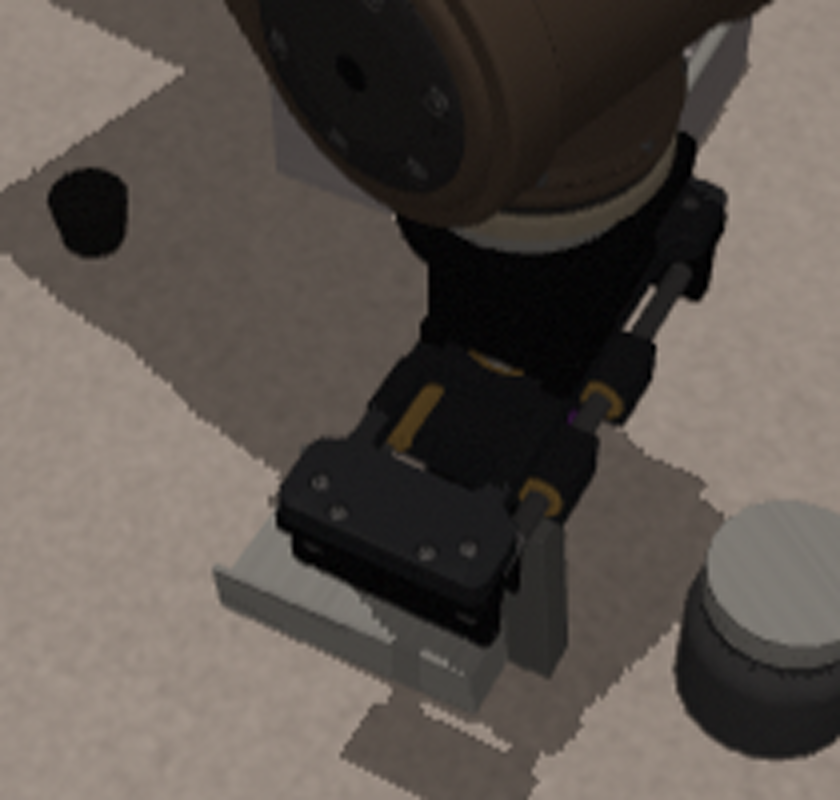

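```bash
python3 -c "
from h import *
wall('s19',(222,606),(472,712),y=-138,oy=150)"
python3 -m inch '0 0 -0.3 0 1.79;0 0 -0.3 0 1.79;0 0 -0.2 0 1.79;0 0 0 0 1.79;0 0 0 0 1.82;0 0 0 0 1.9;0 0 0 0 2.2;0 0 0 0 4'
python3 -m inch '0 0 0 0 6;0 0 0 0 6;0 0 0 0 6;0 0 0 0 6'
python3 -c "
from h import *
look('s20',box=(150,350,220,430))"
```

```text
[ 526.6 -138.     3. ] [ 635.1 -138.    12.9] tilt 5.2
time_s: 15.67
tcp_pos: [627.7, -104.5, 57.8]
tcp_rot: [-0.707, 0.707, -0.0, -0.0]
contact_force: [0.7, 0.1, -0.2]
finger_gap: 0.256
time_s: 16.0
tcp_pos: [627.7, -104.5, 57.7]
tcp_rot: [-0.707, 0.707, -0.0, -0.0]
contact_force: [0.1, 0.3, 0.2]
finger_gap: 0.522
[ 0.002  0.042 -0.006] [-0.5 -0.2 -0.1] [ 627.7 -104.5   57.7] 16.05
```

View pics/c_s20.png

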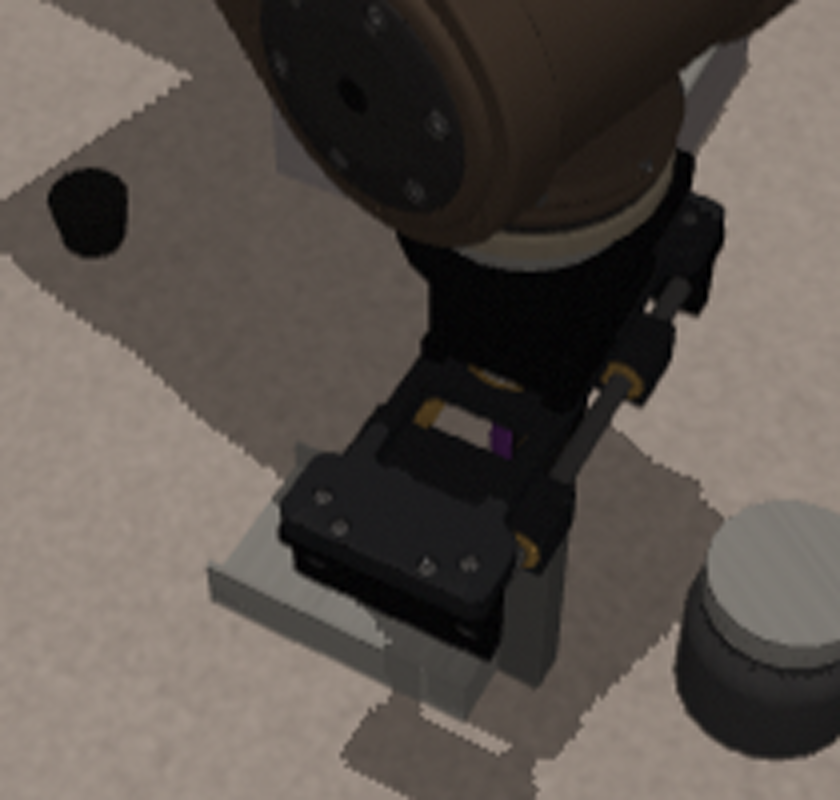

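```bash
python3 -m inch '0 0 2 0 6;0 0 4 0 7;0 0 4 0 8;0 0 4 0 7;-1 2 1 0 7;-1.5 3 0 0 7;-1.5 3 0 0 7;-1.5 3 0 0 7'
python3 -c "
from h import *
snap('scene','s21'); snap('wrist','w21'); snap('top','t21')"
```

```text
time_s: 16.72
tcp_pos: [571.8, 6.4, 208.0]
tcp_rot: [-0.707, 0.707, -0.0, 0.0]
contact_force: [-0.0, 0.4, 0.4]
finger_gap: 0.738
```

View pics/s21.png

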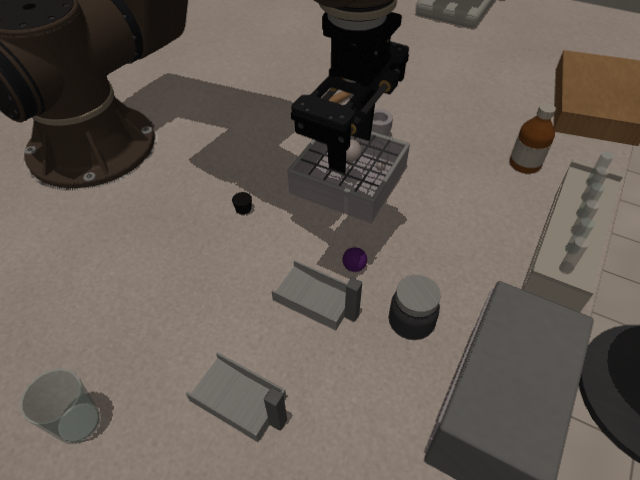

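View pics/w21.png

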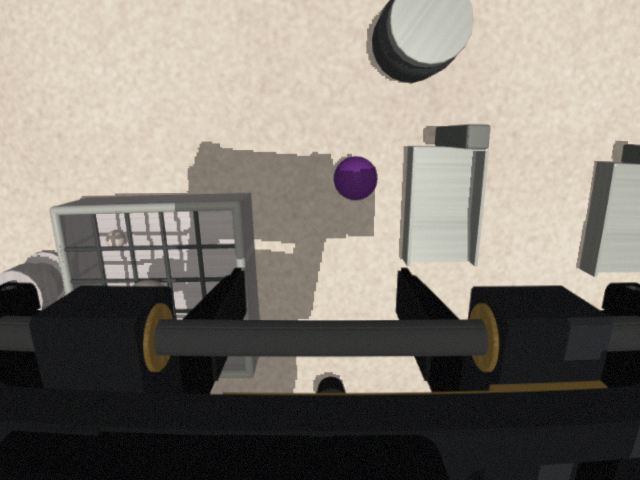

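View pics/t21.png

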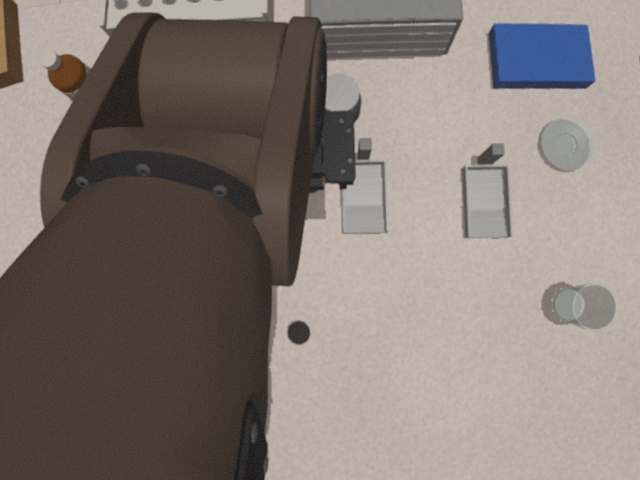

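```bash
python3 -c "
from h import *
t=load('t16');s=load('s16')
a=(80+421/4-.4,140+423/4-.4);b=(220+523/4-.4,60+363/4-.4)
print(plane(t,*a,71),plane(s,*b,71),tri(t,a,s,b))
w=load('w21');print(plane(w,117,238,14), plane(w,152,292,71))
print([plane(t,80+x/4-.4,140+y/4-.4,55) for x,y in [(313,388),(397,383),(474,381),(318,473),(397,468),(476,465)]])
"
```

```text
[501.26090179 161.36398784  71.        ] [502.75274847 161.86933266  71.        ] (array([501.89957153, 162.08034896,  70.23552981]), np.float64(1.449521219989219))
[545.38476465 210.44534555  14.        ] [512.9505231  154.83527162  71.        ]
[array([516.65211781, 208.20520948,  55.        ]), array([517.72263168, 175.63402757,  55.        ]), array([517.73371625, 146.15004132,  55.        ]), array([484.78178348, 205.99458294,  55.        ]), array([486.05173064, 175.48802017,  55.        ]), array([486.55772662, 145.35676431,  55.        ])]
```

```bash
python3 -m inch '-1.4 3.1 0 0 7;-1.4 3.1 0 0 7;-1.4 3.1 0 0 7;-1.4 3.1 0 0 7;-1.2 2.7 0 0 7;0 0 -3 0 7;0 0 -3 0 7;0 0 0 0 7'
python3 -m inch '0 0 0 0 7'
```

```text
time_s: 17.53
tcp_pos: [503.1, 156.0, 143.7]
tcp_rot: [0.707, -0.707, -0.002, 0.003]
contact_force: [0.5, -0.1, -0.7]
finger_gap: 0.739
time_s: 17.62
tcp_pos: [504.8, 155.9, 147.2]
tcp_rot: [-0.707, 0.707, 0.001, -0.001]
contact_force: [1.0, -0.5, 0.6]
finger_gap: 0.733
```

```bash
python3 -m inch '-0.2 0.55 0 0 7;0 0 -3 0 7;0 0 -2.5 0 7;0 0 -1.5 0 7;0 0 0 0 7;0 0 0 0 7'
python3 -c "
from h import *
look('s22',box=(60,240,230,420))"
```

```text
time_s: 18.12
tcp_pos: [503.4, 162.0, 78.7]
tcp_rot: [-0.707, 0.707, -0.0, 0.0]
contact_force: [-0.4, -0.5, 0.1]
finger_gap: 0.733
[0.091 0.058 0.025] [-0.  -0.5  0.2] [503.7 162.1  79.2] 18.1667
```

View pics/c_s22.png

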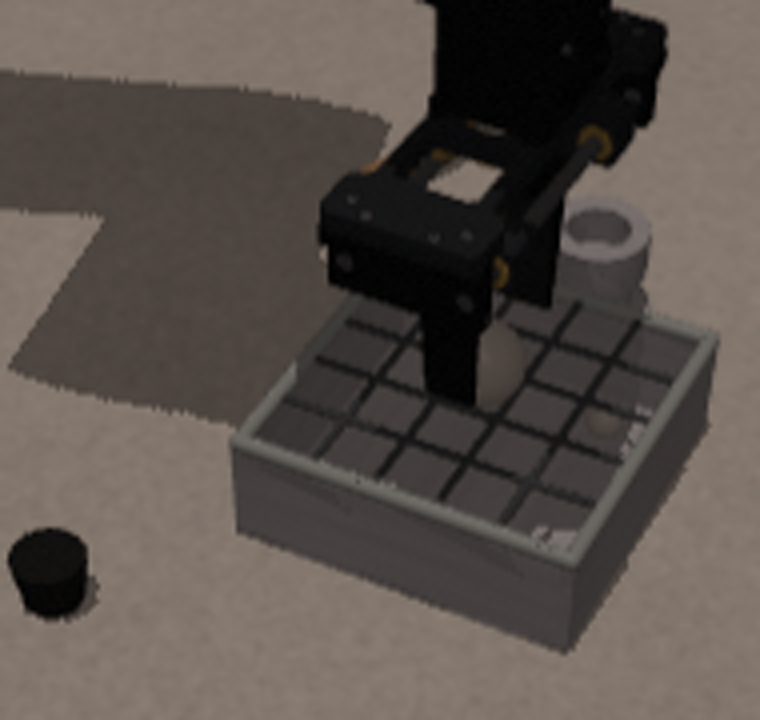

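```bash
python3 -m inch '-0.15 -0.05 -0.8 0 6;0 0 -0.6 0 5;0 0 -0.3 0 4.3;0 0 0 0 4.3;0 0 0 0 4.1;0 0 0 0 3.8;0 0 0 0 3.6;0 0 0 0 3.6'
python3 -m inch '0 0 0 0 3.6;0 0 0 0 3.6;0 0 0 0 3.6'
```

```text
time_s: 18.83
tcp_pos: [501.3, 160.6, 61.1]
tcp_rot: [0.707, -0.707, 0.0, 0.0]
contact_force: [-0.4, -9.9, 5.1]
finger_gap: 0.409
time_s: 19.08
tcp_pos: [501.3, 160.6, 61.2]
tcp_rot: [0.707, -0.707, 0.0, 0.0]
contact_force: [-0.2, -8.6, 4.3]
finger_gap: 0.412
```

```bash
python3 -m inch '0 -0.05 0.4 0 3.5;0 0 0.8 0 3.5;0 0 1.5 0 3.5;0 0 1.5 0 3.5;0 0 0 0 3.5'
python3 -c "
from h import *
look('s23',box=(60,240,230,420))"
```

```text
time_s: 19.5
tcp_pos: [502.3, 161.4, 105.4]
tcp_rot: [0.707, -0.707, 0.001, -0.002]
contact_force: [1.1, 0.1, -1.0]
finger_gap: 0.405
[-0.012  0.035 -0.002] [ 0.2  0.1 -2.1] [501.9 161.3 104.1] 19.55
```

View pics/c_s23.png

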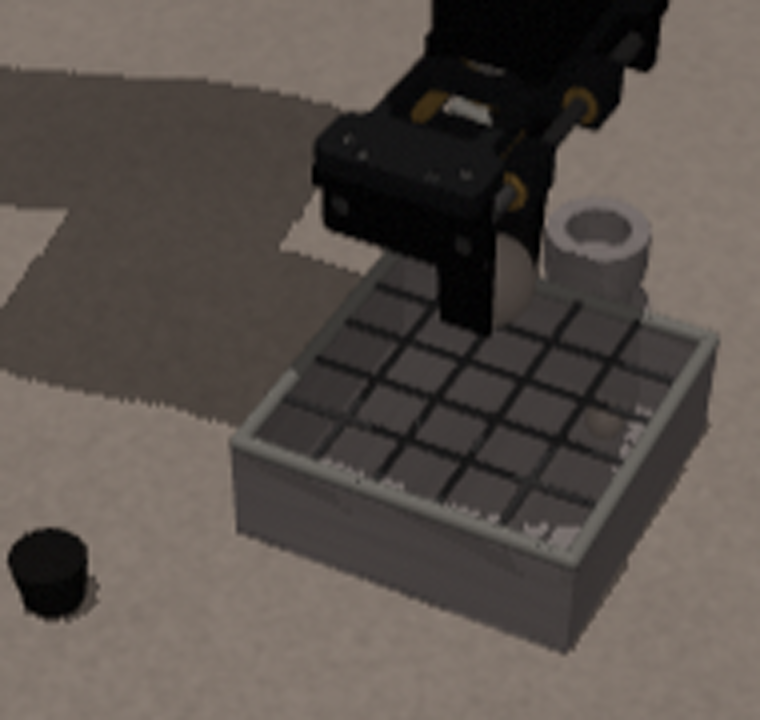

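```bash
python3 -c "
from h import *
t=load('top0');s=load('scene0')
# ring bright segmentation via crop view
for n,S,b in (('rt',t,(230,280,75,145)),('rs',s,(100,145,350,405))):
    a,c,d,e=b; cv2.imwrite(f'pics/{n}.png',cv2.resize(S['img'][a:c,d:e,::-1],None,fx=10,fy=10,interpolation=cv2.INTER_CUBIC))
"
```

```text
(no output)
```

View pics/rt.png

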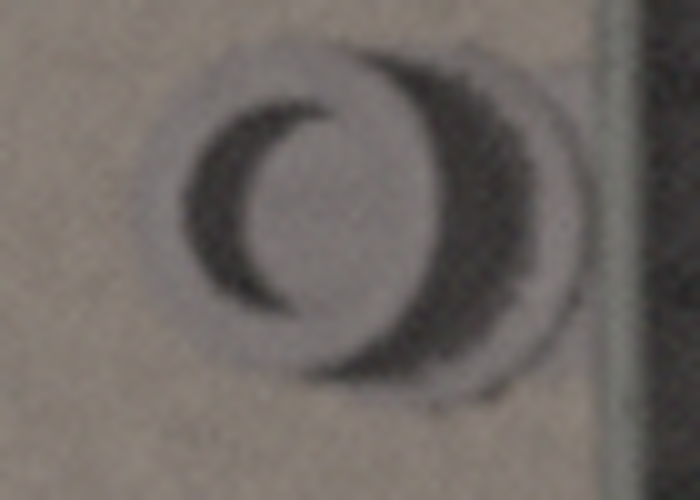

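View pics/rs.png

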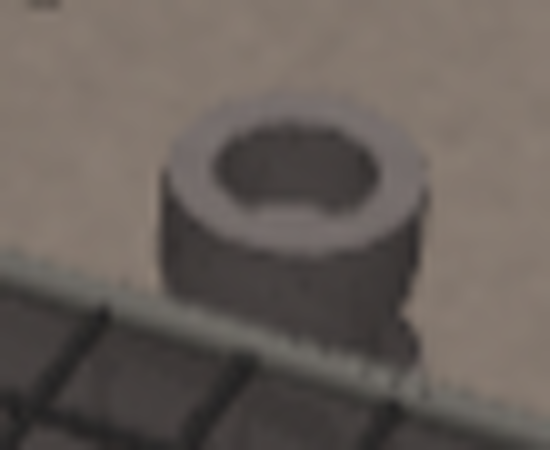

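```bash
python3 -c "
from h import *
t=load('top0');s=load('scene0')
a=(75+29.0-.45,230+20.9-.45);b=(350+29.5-.45,100+17.0-.45)
print(plane(t,*a,55),plane(s,*b,55),tri(t,a,s,b))
"
python3 -m inch '-0.1 1.5 1 0 3.5;-0.1 2.5 0 0 3.5;-0.1 3 0 0 3.5;-0.1 3 0 0 3.5;0 2 0 0 3.5;0 1 0 0 3.5;0 0.4 0 0 3.5;0 0 0 0 3.5'
```

```text
[497.63704474 294.55130909  55.        ] [498.75078818 296.56885276  55.        ] (array([498.3819991 , 295.02206271,  55.4680214 ]), np.float64(1.9680874764015346))
time_s: 20.22
tcp_pos: [496.9, 295.1, 112.1]
tcp_rot: [0.707, -0.707, -0.0, 0.0]
contact_force: [-0.3, -0.6, -0.7]
finger_gap: 0.407
```

```bash
python3 -m inch '0.1 0.05 -1.5 0 3.5;0 0 -1.5 0 3.5;0 0 -1 0 3.5;0 0 -0.6 0 3.5;0 0 -0.3 0 3.5;0 0 0 0 3.5;0 0 0 0 3.5'
python3 -c "
from h import *
look('s24',box=(60,240,230,420))"
```

```text
time_s: 20.8
tcp_pos: [498.5, 295.3, 64.0]
tcp_rot: [-0.707, 0.707, -0.0, 0.0]
contact_force: [0.8, 0.6, -1.5]
finger_gap: 0.409
[0.018 0.026 0.026] [-0.1  0.  -1.5] [498.5 295.4  64.2] 20.85
```

View pics/c_s24.png

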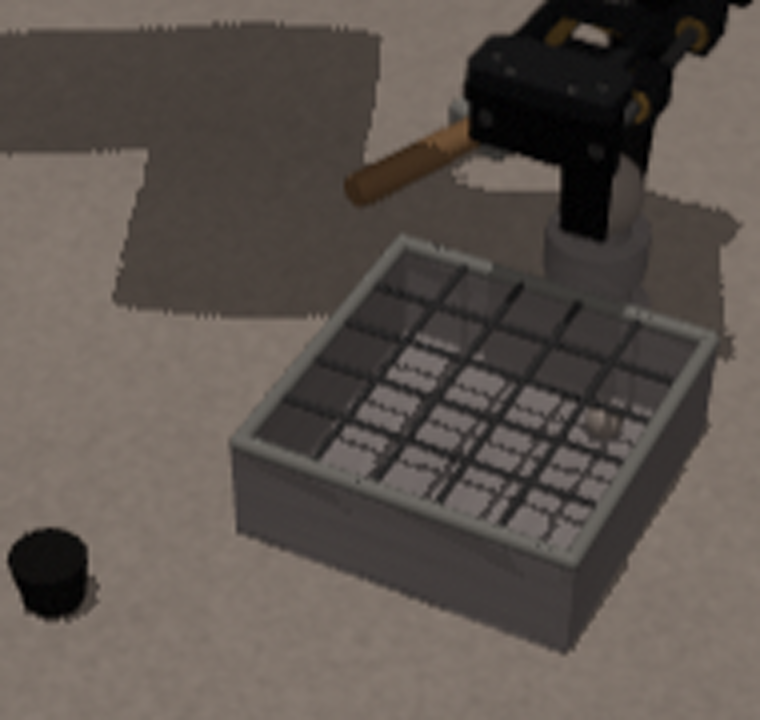

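```bash
python3 -m inch '0 0 -0.3 0 3.5;0 0 -0.2 0 3.5;0 0 0 0 3.5;0 0 0 0 3.5'
python3 -m inch '0 0 -0.1 0 3.7;0 0 0 0 3.9;0 0 0 0 4;0 0 0 0 4.2;0 0 0 0 4.6;0 0 0 0 5;0 0 0 0 5.5;0 0 0 0 5.5'
python3 -c "
from h import *
look('s25',box=(60,240,230,420))"
```

```text
time_s: 21.18
tcp_pos: [498.2, 295.5, 58.6]
tcp_rot: [-0.707, 0.707, -0.0, -0.0]
contact_force: [0.3, -1.2, -1.0]
finger_gap: 0.408
time_s: 21.85
tcp_pos: [498.2, 295.5, 57.7]
tcp_rot: [-0.707, 0.707, -0.0, 0.0]
contact_force: [0.3, -0.2, 0.3]
finger_gap: 0.566
[ 0.024 -0.021 -0.004] [ 0.1  0.3 -0.7] [498.2 295.5  57.7] 21.9
```

View pics/c_s25.png

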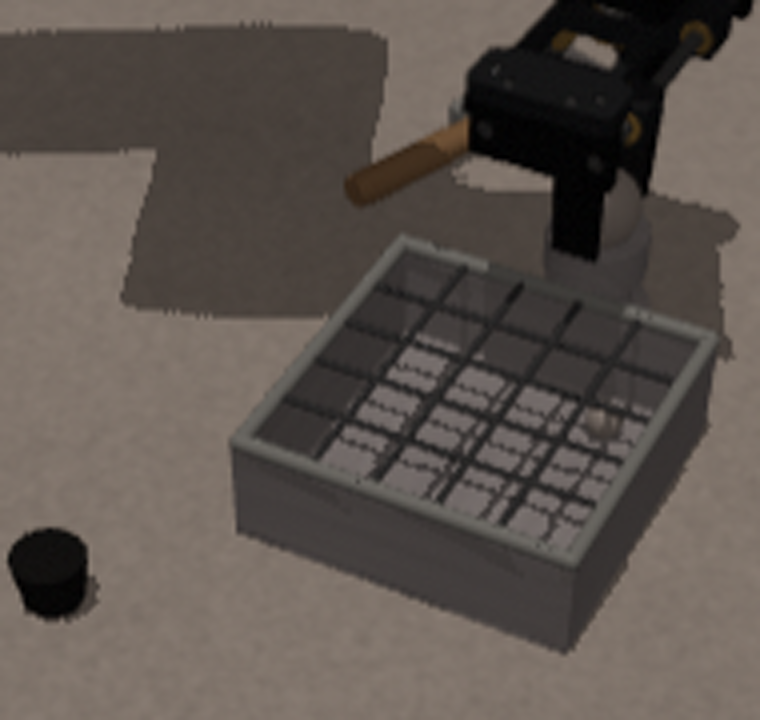

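```bash
python3 -m inch '0 0 0.5 0 5.8;0 0 2 0 5.8;0 0 4 0 5.8;0 0 4 0 5.8;0 0 4 0 5.8;2 -3 0 0 5.8;2 -3 0 0 5.8;2 -3 0 0 5.8'
python3 -m inch '2 -3 0 0 5.8;2 -3 0 0 5.8;2 -3 0 0 5.8;1 -3 0 0 5.8;0 -3 0 0 5.8;0 -3 0 0 5.8;0 -2 0 0 5.8;0 0 0 0 5.8'
python3 -c "
from h import *
s=snap('scene','s26'); snap('top','t26'); snap('wrist','w26')"
```

```text
time_s: 22.57
tcp_pos: [558.7, 204.8, 204.2]
tcp_rot: [0.708, -0.707, 0.001, -0.001]
contact_force: [0.3, 0.2, -0.8]
finger_gap: 0.611
time_s: 23.23
tcp_pos: [628.2, 1.9, 202.9]
tcp_rot: [-0.706, 0.708, -0.0, -0.0]
contact_force: [-0.2, 0.8, 0.2]
finger_gap: 0.613
```

View pics/s26.png

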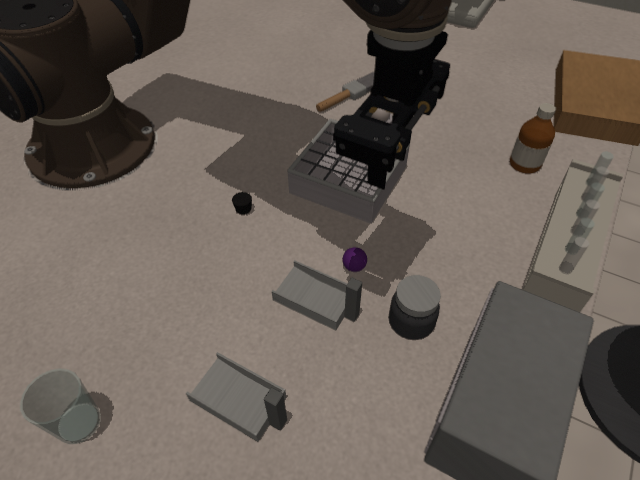

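View pics/t26.png

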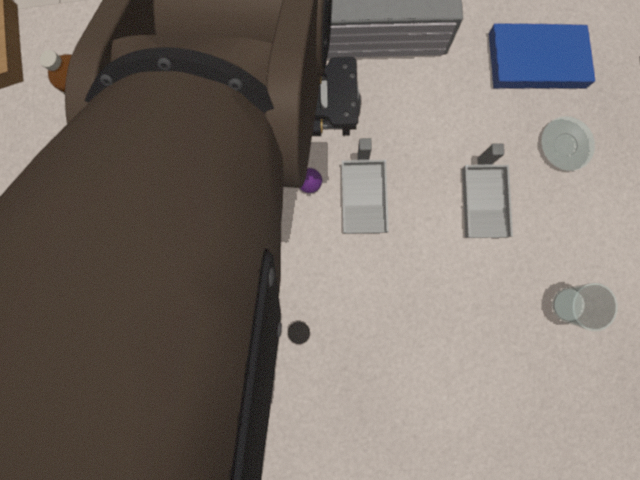

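Arm blocks the rest; move further right to see.

```bash
python3 -m inch '0 -3.5 1 0 5.8;0 -3.5 1 0 5.8;0 -3.5 1 0 5.8;0 -3.5 0 0 5.8;0 -3.5 0 0 5.8;-1 -3.5 0 0 5.8;-1 -3.5 0 0 5.8;-1 -3.5 0 0 5.8'
python3 -m inch '-1 -3.5 0 0 5.8;-1 -3.5 0 0 5.8;-1 -3.5 0 0 5.8;-1 -3.5 0 0 5.8;0 -2 0 0 5.8;0 0 0 0 5.8'
python3 -c "
from h import *
s=look('s27',box=(60,240,230,420)); look('t27','top',box=(170,320,80,260))"
```

```text
time_s: 24.05
tcp_pos: [598.2, -274.6, 232.8]
tcp_rot: [0.708, -0.707, 0.0, -0.0]
contact_force: [0.3, -0.7, -0.5]
finger_gap: 0.609
time_s: 24.55
tcp_pos: [557.9, -437.2, 232.2]
tcp_rot: [-0.706, 0.708, -0.0, -0.0]
contact_force: [1.1, -1.0, -0.6]
finger_gap: 0.611
[ 0.03  -0.018 -0.008] [ 1.1  0.7 -0.4] [ 558.3 -435.   232.2] 24.6
[-0.004 -0.021  0.002] [-0.2 -0.1  0.3] [ 558.7 -433.7  232.3] 24.65
```

View pics/c_s27.png

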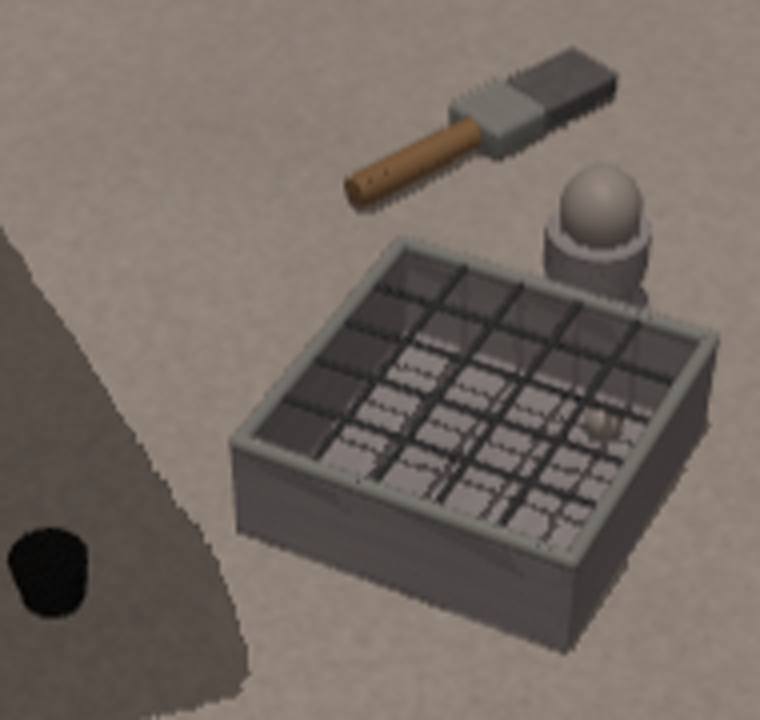

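View pics/c_t27.png

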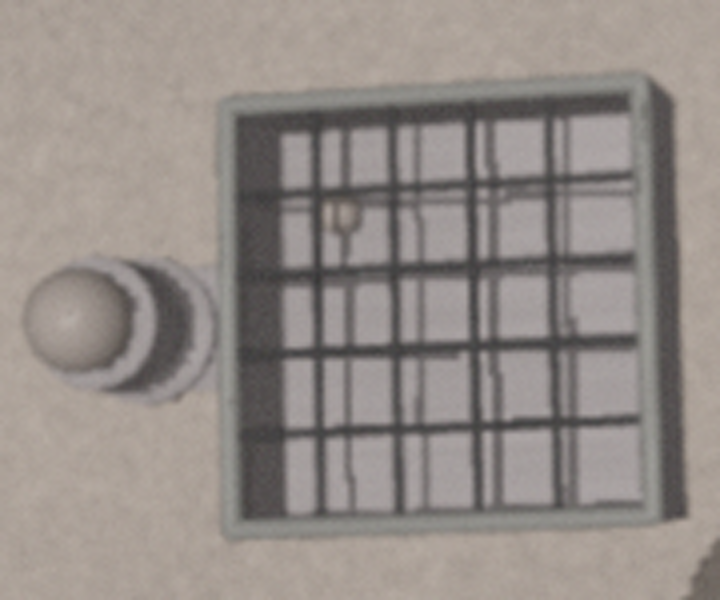

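```bash
python3 -c "
from h import *
t=load('t27');s=load('s27')
print(tri(t,(80+78/4-.4,170+320/4-.4),s,(230+601/4-.4,60+207/4-.4)))
print(tri(t,(80+345/4-.4,170+217/4-.4),s,(230+602/4-.4,60+425/4-.4)))
print(r.sign_off())"
```

```text
(array([498.69005648, 296.44112991,  66.96636355]), np.float64(1.3738066017971273))
(array([542.19791702, 212.30709767,  10.79868014]), np.float64(2.6274305932210753))
the job is handed in; nothing more can be done
None
```

The job is done and handed in at about 24.7 s of the 67 s allowed. The small ball is in the tray, the empty scoop stands flat on the bench, and the large ball sits in the round rest.

- **Tipping:** The moves cannot tilt the tool. I carried the scoop over the screen, loosened the pinch slightly so it swung mouth-down until its lip touched the wires, then raised the handle slowly. It emptied at roughly 15° of tilt, less than the 35–45° given. The large ball stayed on top, in the middle opening.
- **Test before tipping:** I tried the loose grip first with the scoop about 10–20 mm above the bench. It slipped flat onto the bench twice, and both balls stayed in the pan.
- **Scoop:** It went back near its original spot. I judged it flat by eye in the pictures and did not measure its tilt after letting go.
- **Large ball:** Two camera views place its centre at (498.7, 296.4, 67.0) mm. That matches the expected seated height of 67, and the rest's axis, measured at (498.4, 295.0), to 1–2 mm.
- **Small ball:** Its measured centre height is 10.8 mm against the 14 mm it should have lying on the tray floor. That is about the error of that measurement, where the two views missed each other by 2.6 mm. The pictures show it below the wires.

In the last pictures the arm was clear of everything, and nothing else appeared to have moved. The highest force I saw was about 10 N, while gripping the large ball.

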